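# Run the hanger out along the bent bar until it snaps in

## Robot

A 6-joint arm with a two-finger parallel gripper is mounted at the origin on the work surface. World frame = base frame: x ahead of the robot, y to its left, z up, the work surface at z = 0. Lengths are in m, angles in rad, forces in N, time in s.
With the tool pointing down it reaches from about 0.35 to 0.975 m from the base axis. Payload 4.9 kg.
Tool frame: the origin (TCP) lies on the mounting face of the last link; the fingertips stand 173 mm ahead of it and the grasp point (between the pads) lies 155 mm ahead of it; z points along the fingers, y is the direction in which the jaws open and shut (so a half turn about z gives the same grasp; the last joint's range is limited). The gripper opens to 85 mm and grips with 20 to 120 N. Pads are 22 mm wide; open, the fingers measure 114 mm over their backs; the gripper's body (76 mm by 85 mm) begins 54 mm behind the grasp point. The pads swing forward as they close: fully open they stand 13 mm farther back than shut.
Start: joints at [-1.333, 0.053, 1.613, -0, 1.476, -0.119], TCP at [0.218, -0.586, 0.405] pointing down, gripper open.
Joint ranges: [-3.01, 3.01], [-1.01, 2.22], [0.06, 2.58], [-1.02, 4.17], [0.09, 2.62], [-3.14, 3.14]. Speed limits (rad/s): [2.57, 2.57, 3.14, 3.14, 3.14, 3.14].

## Interface

Orientations are given as a unit quaternion [w, x, y, z].
In Python, from plant import manip gives the robot as it stands.
- The arm moves only by the tool play_rows, never from a script. Its argument "increments" is a list of rows, each an object with "offset": the shift along the tool's x, y, z in mm, a list of three; "twist": the turn about the tool's z in rad; "grip": the opening, from 0 (shut) to 1 (fully open). In form: [{"offset": [dx, dy, dz], "twist": twist, "grip": grip}, ...]. A call has 1 to 5 rows; each row is the pose to reach, as a shift and turn from the pose commanded when the call began, along the tool's axes at that moment; what a row does not reach only later rows make up. A row lasts 1/12 s, in which the tool goes at most 41.7 mm and 7.16 degrees, less where a joint would pass 70% of its speed; a pose out of reach is approached as far as the arm can. A call with a gripper value outside its range is refused whole. The fingers move at their own pace and stop on an object; the grip force is fixed at half the most. Time passes only in rows, so rows that repeat a pose let the fingers close. It gives the time, the measured TCP pose, the force and the opening at its end, in the units of the state.
- manip.state(): the state, without advancing time (a new reading comes with each control period).
- manip.grab_frame(name): name is "scene" or "top" or "wrist"; returns the picture (420x560x3 uint8, blue, green, red); there is no depth.
- manip.get_calibration(name): a dict with "fx", "fy", "cx", "cy" (pixels), "T" (4x4, takes a point from camera to world coordinates). Camera axes: x right, y down, z forward; pixel columns grow to the right and rows downward; lengths in m; the calibration is good to about 2 mm. A picture is of the moment at which its call begins: read the wrist's pose just before it. get_calibration takes no time and is no camera call; for the wrist camera it gives the pose at the moment of the call.
- manip.job_done(): hands the job in, once; it reports no verdict.
Trained networks look in the newest picture that a camera, given by its name, has taken for a name from the list of things; names that differ only in an ending like _2 or _b are one class to them, and where a whole thing is asked for, a point or a joint stands for the part that bears it (a point fixed in the world has none). Each returns a list of dicts, best first, with "p" (0 to 1); they miss things now and then, are a little off and sometimes report something else, mostly with a low value. They report only what shows in the picture. A call takes as long as a camera call. They do not tell look-alikes from the thing itself.
- manip.boxes_of(query, camera): "xyz" ([x, y, z] in m, in the coordinates of the camera as it stood for that picture, good to about 4 mm: the middle of the surface that is visible of it).
- manip.tip_of(query, camera): "xyz" ([x, y, z] in m, in the coordinates of the camera as it stood for that picture, good to about 4 mm: a listed point, or the origin of a listed thing).
The state is a dict: "time": time; "joint_pos": joint angles; "joint_vel": joint speeds; "joint_efforts": joint torques, N m; "tool_pos": TCP position; "tool_rot": TCP orientation; "contact_force": force on the tool from outside, world axes, zero at the start; "ft_torque": the same for the moment, N m; "gripper_width": opening from 0.0 (shut) to 1.0 (fully open).
Only numpy, scipy, OpenCV 4.12 (cv2) and the standard library are available. Lean on these libraries where they do the work, as an engineer would, in place of code of your own. Each camera call takes 0.05 s, during which the arm holds its last target. There are 200 camera calls.

## Task

Take the hanger that is parked near the planter end of the bent bar, slide it along the bar and gently round the bend without letting it bind, and press it fully home at the far end so that the spring catch pops up behind it. Let go and leave the hanger there; do not disturb the other things on the table.

Things in the scene. Friction and masses are not known exactly. Their poses are not given: they have to be found in the camera images.
- planter: Square white ceramic planter with low seedlings, 150 x 150 mm, 130 mm high, fixed. Origin: centre of its underside, z up. A 44 mm wide steel clamp on the rim of its +y side (top at 183 mm, outer face 93 mm from the centre) holds the bar; the seedlings stay below 150 mm.
- bar: Rigid dark steel bar, 10 mm thick, axis 165 mm up. Origin on its axis at the clamp, 90 mm from the planter's centre; x along the bar, away from the planter; y left; z up. Straight for 110 to 140 mm, then a level hand-made bend to the left (y), 60 mm long, 35 to 95 degrees in all, uneven (radius 40 mm or more), its exact shape and start unknown, to be felt out; then straight 92 mm to the end cap.
- hanger: Pale wooden block, 22 mm along its 13 mm hole (the bar runs through it), 30 wide, 46 high: 14 mm below to 32 above the hole's centre; a steel J hook reaches 63 mm below. Origin: hole's centre; x along the hole, outwards along the bar; z up. Hangs 1.5 mm below the bar's axis. 70 to 140 g. Grip across the 30 mm from above. Turns about 7 degrees on the bar before it binds, 4 in the bend.
- washer (a joint): Steel washer, 24 mm across, sprung along the bar in front of the 20 mm end cap: 0 m at rest, grows as the block presses it towards the cap; 1.2 N/mm, hard stop at 6 mm. The block's front meets it when 2 mm short of home; the catch pops up behind the block at 2 mm, better press to 3 or 4 mm; then the washer holds the block against the catch at 2 mm. How it stands shows that the block is home.
- catch (a joint): Spring catch on the bar's top near its far end, 0 m up (rest), grows when pressed down, 3.9 mm = flush. A gentle ramp, rising 4 mm, from 53 mm to 29 mm before the end cap: the block's front meets it, rides over (push of some 3 to 8 N), and the catch pops up when the block has wholly passed. Spring 1.4 N at first, then 0.7 N/mm.
- tray_lid: Bystander: clear acrylic seed tray lid, 200 x 140 x 45 mm, origin under its centre.
- scoop: Bystander: orange plastic scoop, 210 mm long, 26 mm high, lying; origin on the table near the blade.
- mister: Bystander: stainless steel mister, 72 mm across, 176 mm high, origin under its centre.
- small_pot: Bystander: empty terracotta pot, 84 mm across, 70 mm high, origin under its centre.
- seed_jar: Bystander: jar with a lid, 52 mm across, 70 mm high, origin under its centre.
- trowel: Bystander: flat hand trowel, lying, origin on the table under it.
Things that resemble listed ones, but are neither listed nor needed, are in the scene too. Leave any green, purple or turquoise look-alike of the hanger alone.

How it is judged:
By the outcome, as a careful person would: the job done as asked, in the order asked, and still so for the second after the job is handed in, with the robot touching nothing.
It also fails if it takes over 72 s, if anything falls off the work surface, if the arm or the gripper's body presses on something with over 40 N, if the wrist force passes 120 N, or if a joint passes its speed limit or range.

## Working session

There is one attempt and no reset: what is moved stays moved. The work goes in short steps, Python scripts to look and compute and a tool call to move; the robot and the scene stay as the last step left them, time stands still between calls to the robot, and variables do not carry over. Pictures are saved under pics/ and viewed, about 8 in all and at most 12, crops included, and the job is handed in when it is done.

Besides the shell and the picture viewer there is one more tool, called by a JSON object that holds its "fn" and its "kwargs", one argument or row to a line. play_rows: Moves the arm, as the interface text tells. Its arguments: {"type":"object","properties":{"increments":{"type":"array"}},"required":["increments"]}

```bash
mkdir -p pics; cat > h.py <<'E'
import numpy as np, cv2
from plant import manip
from scipy.spatial.transform import Rotation as R
def w(cam,p,T=None):
    T=np.array(manip.get_calibration(cam)["T"]) if T is None else T
    return T[:3,:3]@np.array(p)+T[:3,3]
def proj(cam,P):
    c=manip.get_calibration(cam);T=np.array(c["T"])
    q=(np.atleast_2d(P)-T[:3,3])@T[:3,:3]
    return np.c_[c["fx"]*q[:,0]/q[:,2]+c["cx"],c["fy"]*q[:,1]/q[:,2]+c["cy"]]
def ray(cam,u,v,z):
    c=manip.get_calibration(cam);T=np.array(c["T"])
    d=T[:3,:3]@np.array([(u-c["cx"])/c["fx"],(v-c["cy"])/c["fy"],1]);o=T[:3,3]
    return o+d*(z-o[2])/d[2]
E
cat > a.py <<'E'
from h import *
ims=[]
for c in ["scene","top"]:
    im=manip.grab_frame(c); cv2.imwrite(f"pics/{c}0.png",im)
    for q in ["hanger","planter","bar","washer","catch"]:
        for f in ("boxes_of","tip_of"):
            for d in getattr(manip,f)(q,c)[:4]:
                P=w(c,d["xyz"]); print(c,q,f,round(d["p"],2),P.round(3),proj(c,P)[0].round())
s=manip.state();print(s["time"],s["tool_pos"],s["tool_rot"],s["contact_force"],s["gripper_width"])
E
python3 a.py
```

```text
scene hanger boxes_of 0.86 [ 0.435 -0.379  0.02 ] [ 91. 265.]
scene hanger boxes_of 0.83 [ 0.595 -0.076  0.019] [248. 268.]
scene hanger boxes_of 0.79 [ 0.672 -0.145  0.191] [228. 260.]
scene hanger boxes_of 0.74 [ 0.381 -0.019  0.022] [232. 194.]
scene hanger tip_of 0.97 [ 0.662 -0.146  0.168] [227. 264.]
scene hanger tip_of 0.97 [ 0.428 -0.377  0.011] [ 92. 265.]
scene hanger tip_of 0.9 [ 0.583 -0.075  0.01 ] [247. 266.]
scene hanger tip_of 0.86 [ 0.257 -0.2    0.013] [147. 188.]
scene planter boxes_of 0.66 [ 0.659 -0.271  0.108] [165. 307.]
scene planter boxes_of 0.6 [ 0.391 -0.183  0.04 ] [169. 215.]
scene planter tip_of 0.72 [ 0.626 -0.27  -0.   ] [169. 321.]
scene bar boxes_of 0.7 [ 0.656 -0.051  0.17 ] [272. 242.]
scene bar boxes_of 0.46 [ 0.661 -0.267  0.11 ] [168. 306.]
scene bar tip_of 0.56 [ 0.65  -0.185  0.166] [204. 267.]
scene washer boxes_of 0.49 [0.579 0.013 0.171] [283. 203.]Traceback (most recent call last):
  File "a.py", line 7, in <module>
    for d in getattr(manip,f)(q,c)[:4]:
             ~~~~~~~~~~~~~~~~^^^^^
ValueError: it knows: bar, hanger, mister, planter, scoop, seed_jar, small_pot, tray_lid, trowel
```

```bash
sed -i 's/,"catch"\]/]/; s/for f in ("boxes_of","tip_of")/for f in ("boxes_of","tip_of")[:1+(q!="washer")]/; s/\["scene","top"\]/["top"]/' a.py; python3 a.py; python3 -c "
from h import *
a=cv2.imread('pics/scene0.png');b=cv2.imread('pics/top0.png')
cv2.imwrite('pics/v1.png',cv2.resize(b,(800,600),interpolation=cv2.INTER_CUBIC))
cv2.imwrite('pics/v2.png',cv2.resize(a,(800,600),interpolation=cv2.INTER_CUBIC))"
```

```text
top hanger boxes_of 0.66 [ 0.258 -0.206  0.026] [362. 332.]
top hanger boxes_of 0.65 [ 0.658 -0.139  0.197] [342. 152.]
top hanger boxes_of 0.59 [ 0.373 -0.018  0.022] [285. 283.]
top hanger boxes_of 0.57 [ 0.583 -0.071  0.021] [307. 200.]
top hanger tip_of 0.7 [ 0.432 -0.381  0.017] [430. 260.]
top hanger tip_of 0.61 [ 0.582 -0.072  0.011] [307. 201.]
top hanger tip_of 0.56 [ 0.365 -0.022  0.012] [287. 286.]
top hanger tip_of 0.55 [ 0.26  -0.207  0.012] [362. 330.]
top planter boxes_of 0.94 [ 0.622 -0.259  0.11 ] [388. 178.]
top planter tip_of 0.55 [ 0.625 -0.277 -0.   ] [384. 186.]
top bar boxes_of 0.94 [ 0.654 -0.036  0.173] [295. 156.]
top bar tip_of 0.94 [ 0.65  -0.185  0.173] [361. 159.]
top washer boxes_of 0.27 [0.81  0.012 0.004] [275. 118.]
0.8 [ 0.21829878 -0.58562663  0.40473746] [3.13297666e-05 9.84130484e-01 1.77446299e-01 1.87290854e-06] [-0.39753329  0.34762064  0.27407961] 0.9976683437173652
```

View pics/v1.png

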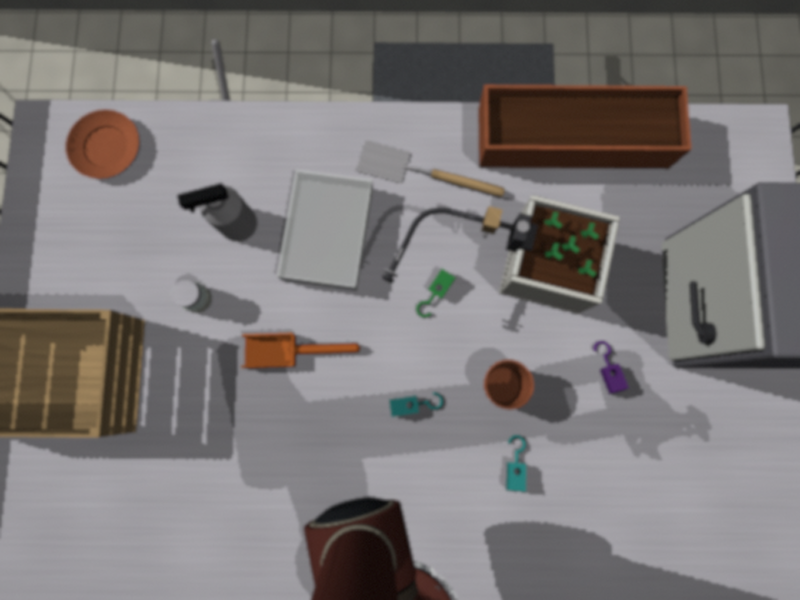

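View pics/v2.png

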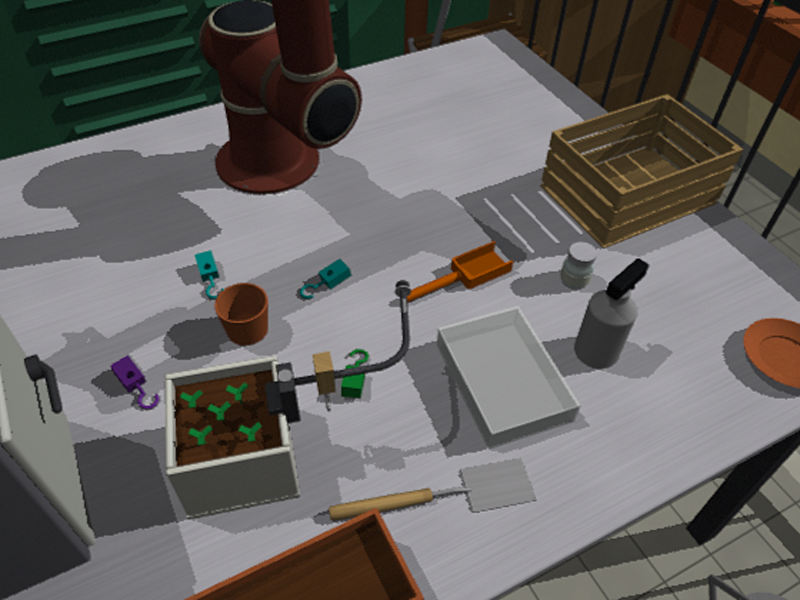

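The target is the pale wooden block on the bar at top-view pixel (492,218), or (323,370) in the scene view. The possible mix-ups all lie on the table: green (440,285), teal (405,405) and (517,475), and purple (613,378). The bar bends and ends at about (390,275), with the lid just beyond it.

```bash
python3 - <<'E'
from h import *
s=manip.state();M=R.from_quat(np.roll(s["tool_rot"],-1)).as_matrix();print(M.round(3))
c=manip.get_calibration("wrist");T=np.array(c["T"]);print("cam in tool",(M.T@(T[:3,3]-s["tool_pos"])).round(4),(M.T@T[:3,:3]).round(3),c["fx"])
for u,v,z in [(665,245,.2),(750,190,.25),(675,365,.2),(395,275,.165),(480,212,.165),(437,210,.165),(408,235,.165)]: print(u,v,ray("top",u*.7,v*.7,z).round(3))
t=np.array([.64,-.06,.52]); print("move tool mm",(M.T@(t-s["tool_pos"])*1000).round())
E
```

```text
[[ 0.937  0.349  0.   ]
 [ 0.349 -0.937 -0.   ]
 [-0.     0.    -1.   ]]
cam in tool [ 0.0655 -0.0004  0.0299] [[-0.    -0.965 -0.261]
 [ 1.    -0.    -0.   ]
 [ 0.    -0.261  0.965]] 343.9174312731185
665 245 [ 0.615 -0.404  0.2  ]
750 190 [ 0.685 -0.509  0.25 ]
675 365 [ 0.435 -0.407  0.2  ]
395 275 [0.573 0.003 0.165]
480 212 [ 0.676 -0.13   0.165]
437 210 [ 0.678 -0.062  0.165]
408 235 [ 0.637 -0.016  0.165]
move tool mm [ 579. -345. -115.]
```

{"fn": "play_rows", "kwargs": {
  "increments": [
    {"offset":[18,-32,-16],"twist":0,"grip":1},
    {"offset":[36,-63,-32],"twist":0,"grip":1},
    {"offset":[55,-95,-48],"twist":0,"grip":1},
    {"offset":[73,-126,-64],"twist":0,"grip":1},
    {"offset":[91,-158,-80],"twist":0,"grip":1}
  ]
}}

```text
time: 1.22
tool_pos: [0.2484, -0.4042, 0.4852]
tool_rot: [-0.0, 0.984, 0.177, 0.0]
contact_force: [1.0, -0.2, 0.0]
gripper_width: 0.998
```

{"fn": "play_rows", "kwargs": {
  "increments": [
    {"offset":[35,-20,0],"twist":0,"grip":1},
    {"offset":[70,-40,0],"twist":0,"grip":1},
    {"offset":[105,-60,-5],"twist":0,"grip":1},
    {"offset":[140,-80,-10],"twist":0,"grip":1},
    {"offset":[175,-100,-15],"twist":0,"grip":1}
  ]
}}

```text
time: 1.63
tool_pos: [0.378, -0.2491, 0.5002]
tool_rot: [0.0, 0.984, 0.177, 0.0]
contact_force: [0.8, -0.6, -0.7]
gripper_width: 0.998
```

{"fn": "play_rows", "kwargs": {
  "increments": [
    {"offset":[37,-12,0],"twist":0,"grip":1},
    {"offset":[74,-24,0],"twist":0,"grip":1},
    {"offset":[111,-36,-5],"twist":0,"grip":1},
    {"offset":[148,-48,-10],"twist":0,"grip":1},
    {"offset":[185,-60,-15],"twist":0,"grip":1}
  ]
}}

```text
time: 2.05
tool_pos: [0.531, -0.1283, 0.515]
tool_rot: [0.0, 0.984, 0.178, 0.0]
contact_force: [1.0, 0.6, 1.1]
gripper_width: 1.003
```

{"fn": "play_rows", "kwargs": {
  "increments": [
    {"offset":[35,-10,0],"twist":0,"grip":1},
    {"offset":[70,-20,0],"twist":0,"grip":1},
    {"offset":[105,-30,0],"twist":0,"grip":1},
    {"offset":[128,-30,0],"twist":0,"grip":1},
    {"offset":[128,-30,0],"twist":0,"grip":1}
  ]
}}

```text
time: 2.47
tool_pos: [0.6419, -0.0551, 0.5132]
tool_rot: [-0.001, 0.984, 0.179, -0.0]
contact_force: [0.4, 0.1, -0.7]
gripper_width: 0.997
```

```bash
python3 - <<'E'
from h import *
s=manip.state();print(s["time"],s["tool_pos"],s["tool_rot"],s["contact_force"])
im=manip.grab_frame("wrist");cv2.imwrite("pics/w1.png",im)
np.save("w1T.npy",np.array(manip.get_calibration("wrist")["T"]))
for q,f in [("hanger","boxes_of"),("hanger","tip_of"),("bar","tip_of"),("washer","boxes_of")]:
    for d in getattr(manip,f)(q,"wrist")[:3]:
        P=w("wrist",d["xyz"]); print(q,f,round(d["p"],2),P.round(4),proj("wrist",P)[0].round())
cv2.imwrite("pics/v3.png",cv2.resize(im,(800,600),interpolation=cv2.INTER_CUBIC))
E
```

```text
2.4667 [ 0.64194057 -0.05511959  0.51322961] [-5.53713796e-04  9.83812238e-01  1.79201278e-01 -2.75551475e-04] [ 0.39251158  0.13103542 -0.66322192]
hanger boxes_of 0.79 [ 0.3737 -0.0194  0.0251] [192. 318.]
hanger boxes_of 0.74 [ 0.5789 -0.0774  0.0275] [275. 210.]
hanger boxes_of 0.68 [ 0.6564 -0.1438  0.1972] [377. 209.]
hanger tip_of 0.83 [ 0.6558 -0.1511  0.1641] [374. 202.]
hanger tip_of 0.68 [ 0.5742 -0.0759  0.0149] [272. 210.]
bar tip_of 0.68 [ 0.649  -0.1856  0.167 ] [404. 220.]
washer boxes_of 0.54 [0.5761 0.0089 0.1762] [187. 224.]
```

View pics/v3.png

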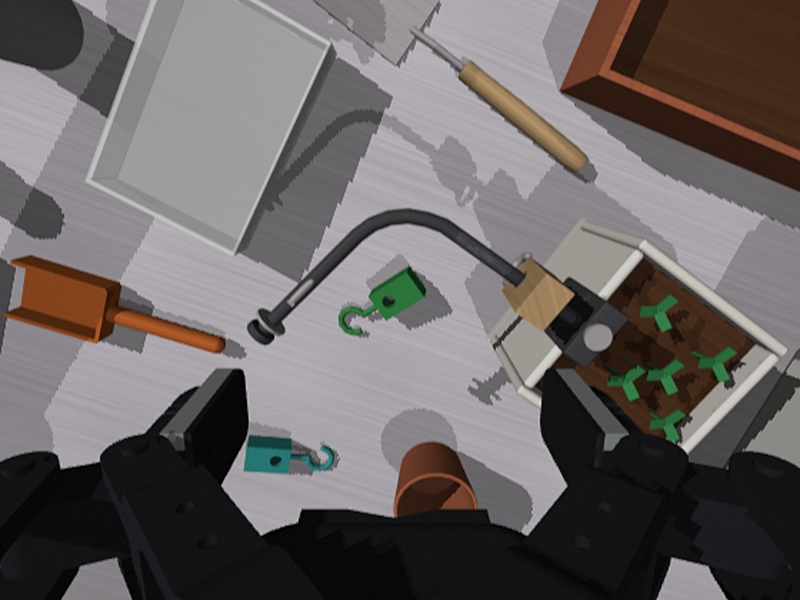

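```bash
cat > trace.py <<'E'
from h import *
from scipy.interpolate import splprep,splev
im=cv2.imread("pics/w1.png");g=im.max(2).astype(float);hsv=cv2.cvtColor(im,cv2.COLOR_BGR2HSV)
seeds=np.array([(285,306),(310,281),(335,252),(360,231),(385,218),(410,216),(435,223),(460,237),(485,254),(508,272)])*.7
tck,_=splprep(seeds.T,s=4)
c=manip.get_calibration("wrist");T=np.load("w1T.npy")
out=[]
k=np.arange(-12,12.01,.25)
for t in np.linspace(0.0,1,41):
    p=np.array(splev(t,tck));d=np.array(splev(t,tck,der=1));n=np.array([-d[1],d[0]])/np.hypot(*d)
    q=p+k[:,None]*n
    v=cv2.remap(im.astype(np.float32),q[:,:1].astype(np.float32),q[:,1:].astype(np.float32),cv2.INTER_LINEAR)[:,0]
    gm=v.max(1); m=(gm<105)
    m2=m&(np.abs(k)<9)
    # run of dark containing nearest to 0
    i0=np.where(m2)[0]
    if len(i0)==0: continue
    i=i0[np.argmin(abs(k[i0]))];a=b=i
    while a>0 and m[a-1]:a-=1
    while b<len(k)-1 and m[b+1]:b+=1
    ctr=p+n*(k[a]+k[b])/2
    dd=T[:3,:3]@np.array([(ctr[0]-c["cx"])/c["fx"],(ctr[1]-c["cy"])/c["fy"],1]);o=T[:3,3]
    P=o+dd*(.165-o[2])/dd[2]
    out.append([*P[:2],k[b]-k[a],*ctr])
out=np.array(out)
for r in out: print(r.round(4))
np.save("bar.npy",out)
vis=cv2.resize(im,None,fx=2,fy=2,interpolation=cv2.INTER_CUBIC)
for r in out: cv2.circle(vis,(int(r[3]*2),int(r[4]*2)),1,(0,0,255),-1)
cv2.imwrite("pics/v4.png",vis[240:560,300:900])
E
python3 trace.py
```

```text
[5.870000e-01 2.700000e-03 1.000000e+01 1.999040e+02 2.143502e+02]
[5.928000e-01 4.000000e-03 2.500000e+00 2.004817e+02 2.085142e+02]
[ 5.938000e-01 -3.800000e-03  3.250000e+00  2.084881e+02  2.103281e+02]
[ 5.981000e-01 -5.800000e-03  3.500000e+00  2.118531e+02  2.069983e+02]
[ 6.025000e-01 -7.900000e-03  3.500000e+00  2.152740e+02  2.035984e+02]
[ 6.094000e-01 -3.700000e-03  2.500000e+00  2.133685e+02  1.955161e+02]
[ 6.125000e-01 -9.000000e-03  1.025000e+01  2.196820e+02  1.944709e+02]
[ 6.169000e-01 -1.110000e-02  1.025000e+01  2.232668e+02  1.910092e+02]
[ 6.214000e-01 -1.310000e-02  1.025000e+01  2.266879e+02  1.873787e+02]
[ 6.258000e-01 -1.500000e-02  1.025000e+01  2.301460e+02  1.837828e+02]
[ 6.302000e-01 -1.700000e-02  1.025000e+01  2.336509e+02  1.802631e+02]
[ 6.344000e-01 -1.910000e-02  1.025000e+01  2.372113e+02  1.768612e+02]
[ 6.386000e-01 -2.110000e-02  1.025000e+01  2.406623e+02  1.734377e+02]
[ 6.428000e-01 -2.300000e-02  1.025000e+01  2.440349e+02  1.700107e+02]
[ 6.469000e-01 -2.490000e-02  1.050000e+01  2.474481e+02  1.666900e+02]
[ 6.509000e-01 -2.690000e-02  
[... 1141 characters left out ...]
00000e-02  1.050000e+01  3.205655e+02  1.648622e+02]
[ 6.712000e-01 -9.260000e-02  1.050000e+01  3.246452e+02  1.677586e+02]
[ 6.700000e-01 -9.720000e-02  1.025000e+01  3.287077e+02  1.706754e+02]
[ 6.688000e-01 -1.018000e-01  1.025000e+01  3.327545e+02  1.735844e+02]
[ 6.676000e-01 -1.064000e-01  1.050000e+01  3.367842e+02  1.764559e+02]
[ 6.665000e-01 -1.110000e-01  1.100000e+01  3.407927e+02  1.792587e+02]
[ 6.653000e-01 -1.155000e-01  1.100000e+01  3.446949e+02  1.820568e+02]
[ 6.641000e-01 -1.199000e-01  1.100000e+01  3.484799e+02  1.848137e+02]
[ 6.630000e-01 -1.242000e-01  1.100000e+01  3.521371e+02  1.874926e+02]
[ 6.617000e-01 -1.283000e-01  1.100000e+01  3.554970e+02  1.902498e+02]
```

View pics/v4.png

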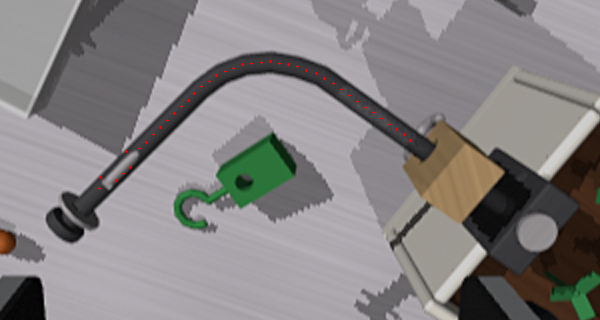

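The trace (red dots) lies on the bar's centreline. The block is between the clamp and the bend, and the silver strip at (122,168) in the crop is the catch. Next I build the path and approach the block with tool x along the bar.

```bash
cat > path.py <<'E'
from h import *
from scipy.interpolate import splprep,splev
b=np.load("bar.npy")[6:,:2][::-1]
def line(p):
    m=p.mean(0);u=np.linalg.svd(p-m)[2][0];u*=np.sign((p[-1]-p[0])@u);return m,u
m1,u1=line(b[:9]);m2,u2=line(b[-9:])
a0=m1+u1*((np.array([.648,-.186])-m1)@u1)   # bar origin on line 1
n=int((b[0]-a0)@u1/.005)
pre=a0+u1*np.arange(n)[:,None]*.005
e=m2+u2*((b[-1]-m2)@u2); post=e+u2*np.arange(1,18)[:,None]*.005
pts=np.vstack([pre,b,post])
tck,_=splprep(pts.T,s=len(pts)*(.0003)**2,k=3)
uu=np.linspace(0,1,4001);xy=np.array(splev(uu,tck)).T
S=np.r_[0,np.cumsum(np.hypot(*np.diff(xy,axis=0).T))]
at=lambda s:np.array([np.interp(s,S,xy[:,i]) for i in (0,1)])
def block(s):
    f,c,r=at(s+.011),at(s),at(s-.011);d=f-r
    return (2*c+f+r)/4,np.arctan2(d[1],d[0])
def sof(p): return S[np.argmin(np.hypot(*(xy-p).T))]
E
cat > rows.py <<'E'
import sys,json
from path import *
# pose (x,y,z,heading) ; cmd.json = commanded pose
def rows(cmd,tgts):
    x,y,z,h=cmd;c,s=np.cos(h),np.sin(h);o=[]
    for X,Y,Z,H in tgts:
        dx,dy=X-x,Y-y
        o.append([round(1000*(c*dx+s*dy),1),round(1000*(s*dx-c*dy),1),round(-1000*(Z-z),1),round(-(H-h),3)])
    return o
def apply(cmd,r):
    x,y,z,h=cmd;c,s=np.cos(h),np.sin(h);a,b,d,t=r
    return [x+(c*a+s*b)/1000,y+(s*a-c*b)/1000,z-d/1000,h-t]
def meas():
    s=manip.state();M=R.from_quat(np.roll(s["tool_rot"],-1)).as_matrix()
    return [*s["tool_pos"],np.arctan2(M[1,0],M[0,0])]
E
python3 - <<'E'
from rows import *
print(a0,np.degrees(np.arctan2(*u1[::-1])),np.degrees(np.arctan2(*u2[::-1])))
for s in np.arange(.03,.29,.01):
    p,h=block(s);print(s.round(3),p.round(4),np.degrees(h).round(1))
c=manip.get_calibration("wrist");T=np.load("w1T.npy")
for n,u,v in [("washer ctr",271,321),("cap near",264,328),("catch lo",290,303),("catch hi",312,281),("blockfront",525,262),("fronttop",530,258),("b1",548,331),("b2",575,294),("b0",503,287)]:
    z=.165 if n[0] in"wc" else .195
    d=T[:3,:3]@np.array([(u*.7-c["cx"])/c["fx"],(v*.7-c["cy"])/c["fy"],1]);o=T[:3,3];P=o+d*(z-o[2])/d[2]
    print(n,P.round(4),"s",sof(P[:2]).round(4))
cmd=meas();print(cmd)
p,h=block(.04); print(rows(cmd,[[*p,.43,h],[*p,.329,h]]))
E
```

```text
[ 0.64678909 -0.18568187] 75.27974716292643 155.17538228959518
0.03 [ 0.6544 -0.1568] 75.6
0.04 [ 0.6568 -0.1471] 75.6
0.05 [ 0.6593 -0.1374] 75.4
0.06 [ 0.6619 -0.1278] 75.1
0.07 [ 0.6645 -0.1181] 74.6
0.08 [ 0.6672 -0.1085] 74.1
0.09 [ 0.6699 -0.0989] 74.5
0.1 [ 0.6723 -0.0892] 77.2
0.11 [ 0.6741 -0.0794] 82.6
0.12 [ 0.6747 -0.0694] 90.7
0.13 [ 0.6736 -0.0596] 100.9
0.14 [ 0.6708 -0.0502] 112.7
0.15 [ 0.666  -0.0416] 125.8
0.16 [ 0.6594 -0.0343] 137.9
0.17 [ 0.6516 -0.0282] 146.5
0.18 [ 0.6431 -0.023 ] 151.7
0.19 [ 0.6342 -0.0185] 154.6
0.2 [ 0.6251 -0.0144] 156.2
0.21 [ 0.6159 -0.0104] 156.8
0.22 [ 0.6067 -0.0064] 156.5
0.23 [ 0.5976 -0.0023] 155.6
0.24 [0.5885 0.0019] 154.8
0.25 [0.5795 0.0061] 154.4
0.26 [0.5705 0.0105] 154.4
0.27 [0.5614 0.0148] 154.7
0.28 [0.5524 0.019 ] 155.4
washer ctr [0.5734 0.0089 0.165 ] s 0.2566
cap near [0.5669 0.012  0.165 ] s 0.2638
catch lo [0.5902 0.0006 0.165 ] s 0.2379
catch hi [ 0.61   -0.0085  0.165 ] s 0.2162
blockfront [ 0.6745 -0.1264  0.195 ] s 0.0646
fronttop [ 0.6778 -0.1282  0.195 ] s 0.0637
b1 [ 0.6398 -0.158   0.195 ] s 0.0252
b2 [ 0.6671 -0.1631  0.195 ] s 0.027
b0 [ 0.6558 -0.1204  0.195 ] s 0.0656
[np.float64(0.6386008691580018), np.float64(-0.057876610005259496), np.float64(0.5150834560251798), np.float64(0.3558321971639631)]
[[np.float64(-14.0), np.float64(90.0), np.float64(85.1), np.float64(-0.964)], [np.float64(-14.0), np.float64(90.0), np.float64(186.1), np.float64(-0.964)]]
```

```bash
python3 - <<'E'
from h import *
s=manip.state();M=R.from_quat(np.roll(s["tool_rot"],-1)).as_matrix();A=np.eye(4);A[:3,:3]=M;A[:3,3]=s["tool_pos"]
X=np.linalg.inv(A)@np.array(manip.get_calibration("wrist")["T"])
B=np.eye(4);B[:3,:3]=R.from_quat([9.83812238e-01,1.79201278e-01,-2.75551475e-04,-5.53713796e-04]).as_matrix();B[:3,3]=[0.64194057,-0.05511959,0.51322961]
T=B@X;print((T-np.load("w1T.npy"))[:3,3],s["joint_vel"]);np.save("w1T.npy",T);np.save("X.npy",X)
E
python3 trace.py >/dev/null
cat > path.py <<'E'
from h import *
from scipy.optimize import least_squares
b=np.load("bar.npy")[6:,:2][::-1]
S=np.arange(0,.3001,.0005)
def curve(p):
    x,y,t1,sb=p[:4];k=np.r_[0,np.abs(p[4:]),0]
    kap=np.interp(S,sb+np.linspace(0,.06,len(k)),k,left=0,right=0)
    th=t1+np.r_[0,np.cumsum((kap[1:]+kap[:-1])/2*.0005)]
    q=np.array([x,y])+np.c_[np.r_[0,np.cumsum(np.cos(th[:-1])*.0005)],np.r_[0,np.cumsum(np.sin(th[:-1])*.0005)]]
    return q,th
def res(p):
    q,th=curve(p);D=np.hypot(*(b[:,None]-q[None]).transpose(2,0,1));j=D.argmin(1)
    d=b-q[j];n=np.c_[-np.sin(th[j]),np.cos(th[j])]
    return np.r_[(d*n).sum(1)*1000,(p[1]+.1857)*20,np.diff(p[4:])/20]
sol=least_squares(res,[.6468,-.1857,1.31,.11]+[23]*4,x_scale=[.001,.001,.01,.003]+[5]*4,diff_step=1e-4)
xy,TH=curve(sol.x)
at=lambda s:np.array([np.interp(s,S,xy[:,i]) for i in (0,1)])
def block(s):
    f,c,r=at(s+.011),at(s),at(s-.011);d=f-r
    return (2*c+f+r)/4,np.arctan2(d[1],d[0])
def sof(p): return S[np.argmin(np.hypot(*(xy-p).T))]
E
python3 - <<'E'
from rows import *
print(sol.x.round(4),np.abs(sol.fun[:len(b)]).max(),np.std(sol.fun[:len(b)]))
for s in np.arange(.03,.29,.02):
    p,h=block(s);print(s.round(3),p.round(4),np.degrees(h).round(1))
c=manip.get_calibration("wrist");T=np.load("w1T.npy")
for n,u,v in [("washer ctr",271,321),("cap near",264,328),("catch lo",290,303),("catch hi",312,281),("b1",548,331),("b2",575,294)]:
    z=.165 if n[0] in"wc" else .195
    d=T[:3,:3]@np.array([(u*.7-c["cx"])/c["fx"],(v*.7-c["cy"])/c["fy"],1]);o=T[:3,3];P=o+d*(z-o[2])/d[2]
    print(n,P.round(4),"s",sof(P[:2]).round(4))
cmd=meas();print(cmd)
p,h=block(.038); print(rows(cmd,[[*p,.43,h],[*p,.329,h]]))
E
```

```text
[ 0.0012942   0.00109206 -0.00023742] [-0.00446618 -0.00642926  0.00103129  0.00250168 -0.00249698  0.00040134]
[ 0.6451 -0.209   1.3424  0.1348 38.1929 13.4758 16.4763 42.7355] 0.7979656525056746 0.44570019003498623
0.03 [ 0.6519 -0.1798] 76.9
0.05 [ 0.6564 -0.1603] 76.9
0.07 [ 0.6609 -0.1409] 76.9
0.09 [ 0.6654 -0.1214] 76.9
0.11 [ 0.67   -0.1019] 76.9
0.13 [ 0.6745 -0.0824] 77.2
0.15 [ 0.6765 -0.0628] 94.8
0.17 [ 0.6707 -0.0441] 118.2
0.19 [ 0.6575 -0.0298] 146.9
0.21 [ 0.64   -0.0202] 153.1
0.23 [ 0.6222 -0.0112] 153.1
0.25 [ 0.6044 -0.0022] 153.1
0.27 [0.5865 0.0069] 153.1
washer ctr [0.5751 0.01   0.165 ] s 0.2815
cap near [0.5686 0.0131 0.165 ] s 0.289
catch lo [0.5919 0.0018 0.165 ] s 0.263
catch hi [ 0.6117 -0.0074  0.165 ] s 0.241
b1 [ 0.6416 -0.1566  0.195 ] s 0.0505
b2 [ 0.6689 -0.1617  0.195 ] s 0.0515
[np.float64(0.6386008691580018), np.float64(-0.057876610005259496), np.float64(0.5150834560251798), np.float64(0.3558321971639631)]
[[np.float64(-25.6), np.float64(112.2), np.float64(85.1), np.float64(-0.987)], [np.float64(-25.6), np.float64(112.2), np.float64(186.1), np.float64(-0.987)]]
```

```bash
python3 - <<'E'
t=open("path.py").read()
t=t.replace("k=np.r_[0,np.abs(p[4:]),0]","k=np.clip(p[4:],0,26)").replace("x,y,t1,sb=p[:4]","x,t1,sb=p[:3];y=-.1857").replace("p[4:]","p[3:]")
t=t.replace(",(p[1]+.1857)*20","").replace("[.6468,-.1857,1.31,.11]+[23]*4,x_scale=[.001,.001,.01,.003]","[.6475,1.312,.098]+[23]*4,x_scale=[.001,.01,.003]").replace(".0005",".0002").replace("np.diff(p[3:])/20","np.diff(p[3:])/40").replace("diff_step=1e-4","diff_step=1e-3")
open("path.py","w").write(t)
E
python3 - <<'E'
from rows import *
print(sol.x.round(4),sol.fun.round(2))
for s in np.arange(.03,.29,.02):
    p,h=block(s);print(s.round(3),p.round(4),np.degrees(h).round(1))
c=manip.get_calibration("wrist");T=np.load("w1T.npy")
for n,u,v in [("washer ctr",271,321),("cap near",264,328),("catch lo",290,303),("catch hi",312,281),("b1",548,331),("b2",575,294)]:
    z=.165 if n[0] in"wc" else .195
    d=T[:3,:3]@np.array([(u*.7-c["cx"])/c["fx"],(v*.7-c["cy"])/c["fy"],1]);o=T[:3,3];P=o+d*(z-o[2])/d[2]
    print(n,P.round(4),"s",sof(P[:2]).round(4))
cmd=meas();print(cmd)
p,h=block(.038); print(rows(cmd,[[*p,.43,h],[*p,.329,h]]))
E
```

```text
[ 0.6496  1.3177  0.0922  4.3843 14.067  30.3487 75.4914] [ 1.3   1.04  1.    0.97  0.98  1.04  1.05  1.05  0.99  0.81  0.35 -0.28
 -0.65 -0.64 -1.08 -1.26 -1.77 -2.68 -2.96 -3.74 -4.47 -4.82 -5.47 -5.45
 -4.77 -4.35 -3.18 -1.98 -0.67  0.61  1.83  3.18  4.62  6.12  7.4   0.24
  0.41  1.13]
0.03 [ 0.6571 -0.1567] 75.5
0.05 [ 0.6621 -0.1373] 75.5
0.07 [ 0.6671 -0.1179] 75.5
0.09 [ 0.6721 -0.0986] 76.1
0.11 [ 0.6756 -0.0789] 84.9
0.13 [ 0.674  -0.0593] 106.2
0.15 [ 0.6643 -0.0425] 132.9
0.17 [ 0.6496 -0.0289] 138.9
0.19 [ 0.6345 -0.0158] 138.9
0.21 [ 0.6195 -0.0026] 138.9
0.23 [0.6044 0.0105] 138.9
0.25 [0.5893 0.0236] 138.9
0.27 [0.5742 0.0368] 138.9
washer ctr [0.5751 0.01   0.165 ] s 0.2518
cap near [0.5686 0.0131 0.165 ] s 0.2586
catch lo [0.5919 0.0018 0.165 ] s 0.2336
catch hi [ 0.6117 -0.0074  0.165 ] s 0.2128
b1 [ 0.6416 -0.1566  0.195 ] s 0.0262
b2 [ 0.6689 -0.1617  0.195 ] s 0.028
[np.float64(0.6386008691580018), np.float64(-0.057876610005259496), np.float64(0.5150834560251798), np.float64(0.3558321971639631)]
[[np.float64(-12.5), np.float64(92.5), np.float64(85.1), np.float64(-0.962)], [np.float64(-12.5), np.float64(92.5), np.float64(186.1), np.float64(-0.962)]]
```

```bash
cat > path.py <<'E'
from h import *
from scipy.interpolate import UnivariateSpline
b=np.load("bar.npy")[6:,:2][::-1].copy()
def line(p):
    m=p.mean(0);u=np.linalg.svd(p-m)[2][0];u*=np.sign((p[-1]-p[0])@u);return m,u
m1,u1=line(b[:9]);m2,u2=line(b[-9:])
pj=lambda p,m,u:m+np.outer((p-m)@u,u)
b[:9]=pj(b[:9],m1,u1);b[-9:]=pj(b[-9:],m2,u2)
a0=pj(np.array([[.649,-.1855]]),m1,u1)[0]
n=int((b[0]-a0)@u1/.005)
pts=np.vstack([a0+u1*np.arange(n)[:,None]*.005,b,b[-1]+u2*np.arange(1,20)[:,None]*.005])
s0=np.r_[0,np.cumsum(np.hypot(*np.diff(pts,axis=0).T))]
S=np.arange(0,s0[-1],.0005)
xy=np.c_[[UnivariateSpline(s0,pts[:,i],s=len(pts)*.00012**2)(S) for i in (0,1)]].T
at=lambda s:np.array([np.interp(s,S,xy[:,i]) for i in (0,1)])
def block(s):
    f,c,r=at(s+.011),at(s),at(s-.011);d=f-r
    return (2*c+f+r)/4,np.arctan2(d[1],d[0])
def sof(p): return S[np.argmin(np.hypot(*(xy-p).T))]
E
python3 - <<'E'
from rows import *
for s in np.arange(.03,.27,.01):
    p,h=block(s);print(s.round(3),p.round(4),np.degrees(h).round(1))
c=manip.get_calibration("wrist");T=np.load("w1T.npy")
for n,u,v in [("washer ctr",271,321),("cap near",264,328),("catch lo",290,303),("catch hi",312,281),("b1",548,331),("b2",575,294)]:
    z=.165 if n[0] in"wc" else .195
    d=T[:3,:3]@np.array([(u*.7-c["cx"])/c["fx"],(v*.7-c["cy"])/c["fy"],1]);o=T[:3,3];P=o+d*(z-o[2])/d[2]
    print(n,P.round(4),"s",sof(P[:2]).round(4))
cmd=meas();print(cmd)
p,h=block(.038); print(rows(cmd,[[*p,.43,h],[*p,.329,h]]))
E
```

```text
0.03 [ 0.656  -0.1563] 75.6
0.04 [ 0.6585 -0.1466] 75.7
0.05 [ 0.6609 -0.137 ] 75.6
0.06 [ 0.6634 -0.1273] 75.4
0.07 [ 0.666  -0.1177] 75.0
0.08 [ 0.6686 -0.108 ] 74.6
0.09 [ 0.6713 -0.0983] 74.8
0.1 [ 0.6738 -0.0885] 76.6
0.11 [ 0.6757 -0.0787] 81.4
0.12 [ 0.6764 -0.0688] 89.7
0.13 [ 0.6756 -0.059 ] 100.2
0.14 [ 0.6729 -0.0496] 111.6
0.15 [ 0.6684 -0.041 ] 124.1
0.16 [ 0.6621 -0.0337] 136.7
0.17 [ 0.6544 -0.0276] 146.6
0.18 [ 0.6458 -0.0225] 152.5
0.19 [ 0.6367 -0.018 ] 155.0
0.2 [ 0.6275 -0.0138] 155.7
0.21 [ 0.6184 -0.0097] 155.8
0.22 [ 0.6093 -0.0056] 155.7
0.23 [ 0.6003 -0.0015] 155.5
0.24 [0.5913 0.0027] 155.2
0.25 [0.5822 0.0069] 155.1
0.26 [0.5731 0.0111] 155.0
washer ctr [0.5751 0.01   0.165 ] s 0.2575
cap near [0.5686 0.0131 0.165 ] s 0.265
catch lo [0.5919 0.0018 0.165 ] s 0.239
catch hi [ 0.6117 -0.0074  0.165 ] s 0.217
b1 [ 0.6416 -0.1566  0.195 ] s 0.026
b2 [ 0.6689 -0.1617  0.195 ] s 0.028
[np.float64(0.6386008691580018), np.float64(-0.057876610005259496), np.float64(0.5150834560251798), np.float64(0.3558321971639631)]
[[np.float64(-13.4), np.float64(91.7), np.float64(85.1), np.float64(-0.965)], [np.float64(-13.4), np.float64(91.7), np.float64(186.1), np.float64(-0.965)]]
```

{"fn": "play_rows", "kwargs": {
  "increments": [
    {"offset":[-3,20,17],"twist":-0.12,"grip":1},
    {"offset":[-6,40,34],"twist":-0.24,"grip":1},
    {"offset":[-9,60,51],"twist":-0.36,"grip":1},
    {"offset":[-12,80,68],"twist":-0.48,"grip":1},
    {"offset":[-13.4,91.7,85],"twist":-0.6,"grip":1}
  ]
}}

```text
time: 3.13
tool_pos: [0.6578, -0.1505, 0.4297]
tool_rot: [0.001, 0.887, 0.462, 0.0]
contact_force: [-0.3, -0.1, -1.1]
gripper_width: 1.001
```

{"fn": "play_rows", "kwargs": {
  "increments": [
    {"offset":[0,0,0],"twist":-0.12,"grip":1},
    {"offset":[0,0,0],"twist":-0.24,"grip":0.75},
    {"offset":[0,0,0],"twist":-0.365,"grip":0.75},
    {"offset":[0,0,0],"twist":-0.365,"grip":0.75},
    {"offset":[0,0,0],"twist":-0.365,"grip":0.75}
  ]
}}

```text
time: 3.55
tool_pos: [0.6581, -0.1485, 0.4304]
tool_rot: [0.0, 0.791, 0.612, 0.0]
contact_force: [0.3, 0.3, -0.9]
gripper_width: 0.753
```

```bash
python3 - <<'E'
from rows import *
print(manip.state()["time"]); c0=meas();print(c0)
T=np.array(manip.get_calibration("wrist")["T"])
im=manip.grab_frame("wrist");cv2.imwrite("pics/w2.png",im)
for f in("boxes_of","tip_of"):
  for d in getattr(manip,f)("hanger","wrist")[:3]:
    P=w("wrist",d["xyz"],T); print(f,round(d["p"],2),P.round(4),sof(P[:2]),P[:2]-at(sof(P[:2])))
vis=cv2.resize(im,(800,600),interpolation=cv2.INTER_CUBIC)
c=manip.get_calibration("wrist")
def pr(P):
    q=T[:3,:3].T@(np.array(P)-T[:3,3]);return int(800/560*(c["fx"]*q[0]/q[2]+c["cx"])),int(800/560*(c["fy"]*q[1]/q[2]+c["cy"]))
for s in np.arange(.02,.2,.005): cv2.circle(vis,pr([*at(s),.165]),2,(0,0,255),-1)
p,h=block(.038);u=np.array([np.cos(h),np.sin(h)]);n=np.array([-u[1],u[0]])
cv2.polylines(vis,[np.array([pr([*(p+a*.011*u+bb*.015*n),.1955]) for a,bb in[(1,1),(1,-1),(-1,-1),(-1,1)]])],True,(255,255,0),1)
cv2.imwrite("pics/v5.png",vis)
print(rows(meas(),[[*p,.328,h]]))
E
```

```text
3.55
[np.float64(0.6580534867979109), np.float64(-0.14854444227562172), np.float64(0.43037292686415995), np.float64(1.3174752351337233)]
boxes_of 0.9 [ 0.3843 -0.0474  0.0091] 0.3095 [-0.14389783 -0.07922317]
boxes_of 0.77 [ 0.582  -0.0758  0.0251] 0.216 [-0.03098603 -0.06853858]
boxes_of 0.59 [ 0.6577 -0.1419  0.1969] 0.0445 [-0.00186225  0.00033042]
tip_of 0.95 [ 0.5774 -0.072   0.016 ] 0.222 [-0.03016283 -0.06718566]
tip_of 0.66 [ 0.6621 -0.1483  0.1651] 0.039 [ 0.00385693 -0.00075093]
[[np.float64(-0.6), np.float64(-0.3), np.float64(102.2), np.float64(-0.001)]]
```

View pics/v5.png

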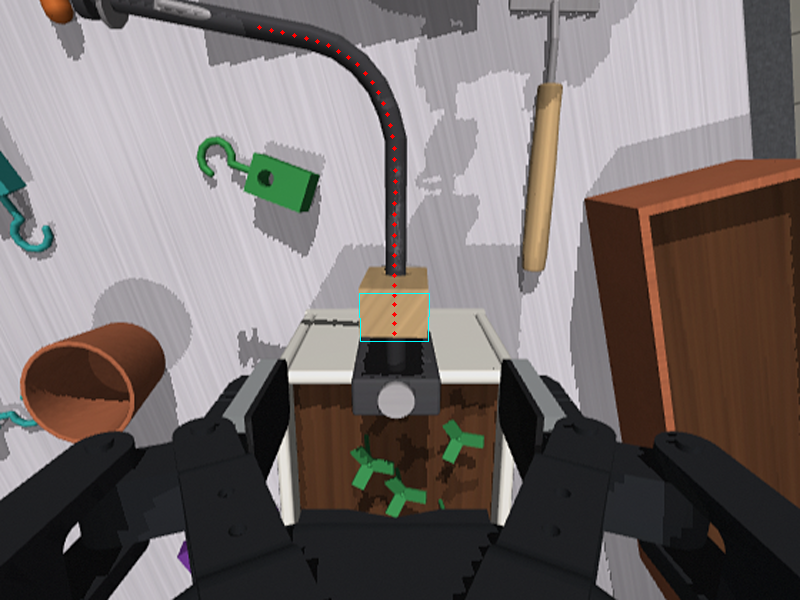

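The cyan prediction sits on the block's top face at (360–430, 292–341). The bar's centre is about 1 mm off the red dots, so I re-trace it from this still picture to correct the offset.

```bash
python3 - <<'E'
from rows import *
im=cv2.imread("pics/w2.png").astype(np.float32);c=manip.get_calibration("wrist");T=np.array(c["T"])
k=np.arange(-14,14.01,.25);D=[];N=[]
def pr(P):
    q=T[:3,:3].T@(np.array(P)-T[:3,3]);return np.array([c["fx"]*q[0]/q[2]+c["cx"],c["fy"]*q[1]/q[2]+c["cy"]])
def un(u):
    d=T[:3,:3]@np.array([(u[0]-c["cx"])/c["fx"],(u[1]-c["cy"])/c["fy"],1]);return (T[:3,3]+d*(.165-T[2,3])/d[2])[:2]
for s in np.arange(.07,.2,.005):
    p=pr([*at(s),.165]);d=pr([*at(s+.001),.165])-p;n=np.array([-d[1],d[0]])/np.hypot(*d);q=(p+k[:,None]*n).astype(np.float32)
    v=cv2.remap(im,q[:,:1].copy(),q[:,1:].copy(),cv2.INTER_LINEAR)[:,0].max(1)
    m=v<105;i=len(k)//2
    if not m[i]: print(s,"no");continue
    a=e=i
    while a>0 and m[a-1]:a-=1
    while e<len(k)-1 and m[e+1]:e+=1
    P=un(p+n*(k[a]+k[e])/2);nw=at(s+.001)-at(s-.001);nw=np.array([-nw[1],nw[0]])/np.hypot(*nw)
    dev=(P-at(s))@nw;print(s.round(3),(k[e]-k[a]),(dev*1000).round(2))
    if k[e]-k[a]<16.5: D.append(dev);N.append(nw)
t=np.linalg.lstsq(np.array(N),np.array(D),rcond=None)[0];print("shift",t,"res",(np.array(D)-np.array(N)@t)*1000)
E
```

```text
0.07 14.5 -0.69
0.075 14.25 -0.43
0.08 14.25 -0.42
0.085 14.25 -0.25
0.09 14.0 -0.17
0.095 14.75 -0.08
0.1 14.75 -0.08
0.105 15.0 -0.17
0.11 15.0 -0.49
0.115 15.25 -0.9
0.12 15.0 -0.49
0.125 15.25 -0.56
0.13 15.25 -0.56
0.135 15.5 -0.79
0.14 15.75 -1.01
0.145 15.5 -0.77
0.15 16.0 -1.21
0.155 16.0 -0.9
0.16 16.75 -1.4
0.165 17.5 -1.46
0.17 17.25 -1.37
0.175 18.25 -1.08
0.18 18.25 -0.79
0.185 18.5 -0.71
0.19 18.25 -0.64
0.195 18.5 -0.71
shift [0.00057071 0.00090654] res [-0.36932927 -0.1137206  -0.1163314   0.05012962  0.13784919  0.23338498
  0.25371539  0.20204294 -0.07760302 -0.41735051  0.07295834  0.08075524
  0.16417364  0.00678353 -0.14997595  0.15500898 -0.23484402  0.12642035]
```

{"fn": "play_rows", "kwargs": {
  "increments": [
    {"offset":[0,-0.3,25],"twist":0,"grip":0.75},
    {"offset":[0,-0.3,50],"twist":0,"grip":0.75},
    {"offset":[0,-0.3,75],"twist":0,"grip":0.75},
    {"offset":[0,-0.3,95],"twist":0,"grip":0.75},
    {"offset":[0,-0.3,102],"twist":0,"grip":0.75}
  ]
}}

```text
time: 4.12
tool_pos: [0.6573, -0.1474, 0.3233]
tool_rot: [-0.003, 0.79, 0.613, -0.002]
contact_force: [-0.6, 0.1, -0.8]
gripper_width: 0.75
```

{"fn": "play_rows", "kwargs": {
  "increments": [
    {"offset":[0,0,0],"twist":0,"grip":0.6},
    {"offset":[0,0,0],"twist":0,"grip":0.45},
    {"offset":[0,0,0],"twist":0,"grip":0.2},
    {"offset":[0,0,0],"twist":0,"grip":0.0},
    {"offset":[0,0,0],"twist":0,"grip":0.0}
  ]
}}

```text
time: 4.53
tool_pos: [0.659, -0.148, 0.33]
tool_rot: [0.001, 0.789, 0.614, 0.001]
contact_force: [1.0, 0.1, 2.1]
gripper_width: 0.345
```

{"fn": "play_rows", "kwargs": {
  "increments": [
    {"offset":[0,0,0],"twist":0,"grip":0.0},
    {"offset":[0,0,0],"twist":0,"grip":0.0},
    {"offset":[0,0,0],"twist":0,"grip":0.0}
  ]
}}

```text
time: 4.78
tool_pos: [0.659, -0.148, 0.3299]
tool_rot: [0.001, 0.789, 0.614, 0.001]
contact_force: [0.0, -0.1, 6.6]
gripper_width: 0.342
```

```bash
sed -i 's/^at=/xy=xy+np.array([.0006,.0009])\nat=/' path.py; cat > plan.py <<'E'
# usage: plan.py <dz> s1 s2 ... : prints rows in the tool frame from the commanded pose in cmd.json (grasp slip fixed by off.json)
from rows import *
cmd=json.load(open("cmd.json"));g=json.load(open("off.json"))  # g: block centre in tool (x,y mm), heading offset, z
def tgt(s):
    p,h=block(s);H=h-g["dh"];c,sn=np.cos(H),np.sin(H)
    return [p[0]-(c*g["x"]+sn*g["y"])/1000,p[1]-(sn*g["x"]-c*g["y"])/1000,g["z"],H]
i=0;sv=[float(a) for a in sys.argv[1:]]
while i<len(sv):
    r=rows(cmd,[tgt(s) for s in sv[i:i+5]]);print(json.dumps([{"offset":[float(a) for a in q[:3]],"twist":float(q[3]),"grip":0} for q in r]))
    cmd=[float(v) for v in apply(cmd,r[-1])];i+=5
json.dump(cmd,open("cmd.json","w"))
E
python3 - <<'E'
from rows import *
s=manip.state();print(s["contact_force"],s["ft_torque"],s["gripper_width"]);m=meas();print(m)
s0=.038;p,h=block(s0);d=p-np.array(m[:2]);print("block pred in tool",np.cos(m[3])*d[0]+np.sin(m[3])*d[1],np.sin(m[3])*d[0]-np.cos(m[3])*d[1],h-m[3])
E
```

```text
[ 1.90027455e-03 -6.51814709e-02  6.58105779e+00] [ 0.05919524 -0.02463082 -0.01428234] 0.34204602949902013
[np.float64(0.6590002717486095), np.float64(-0.14801968090649356), np.float64(0.329944002901678), np.float64(1.3217778864614327)]
block pred in tool 0.0002577325803047725 -0.0004964365619293839 -0.0013091778081975036
```

{"fn": "play_rows", "kwargs": {
  "increments": [
    {"offset":[0,0,-1.5],"twist":0,"grip":0},
    {"offset":[0,0,-2.5],"twist":0,"grip":0},
    {"offset":[0,0,-2.5],"twist":0,"grip":0},
    {"offset":[0,0,-2.5],"twist":0,"grip":0}
  ]
}}

```text
time: 5.12
tool_pos: [0.6585, -0.1478, 0.3303]
tool_rot: [0.0, 0.789, 0.614, 0.0]
contact_force: [0.5, -0.5, 1.4]
gripper_width: 0.342
```

```bash
python3 - <<'E'
from rows import *
c=[.21829878,-.58562663,.40473746,2*np.arctan2(.177446299,.98413048)]
for r in [[91,-158,-80,0],[175,-100,-15,0],[185,-60,-15,0],[128,-30,0,0],[-13.4,91.7,85,-.6],[0,0,0,-.365],[0,-.3,102,0],[0,0,-2.5,0]]: c=apply(c,r)
print("cmd",c);print("meas",meas(),manip.state()["contact_force"],manip.state()["ft_torque"])
c=[float(v) for v in c];json.dump(c,open("cmd.json","w"));json.dump({"x":0,"y":0,"dh":0,"z":c[2]},open("off.json","w"))
E
python3 plan.py .039 .041 .044 .048 .052 .057 .062 .067 .072 .077
```

```text
cmd [np.float64(0.6584742262403865), np.float64(-0.14785121847710161), 0.33023746, np.float64(1.32178192269641)]
meas [np.float64(0.6584884317689303), np.float64(-0.14783786448729744), np.float64(0.33025879640173217), np.float64(1.321776104602241)] [ 0.47744587 -0.46170814  1.42372314] [ 0.0273338  -0.05912653 -0.03412464]
[{"offset": [1.2, 0.1, -0.0], "twist": 0.001, "grip": 0}, {"offset": [3.2, 0.1, -0.0], "twist": 0.001, "grip": 0}, {"offset": [6.2, 0.1, -0.0], "twist": 0.001, "grip": 0}, {"offset": [10.2, 0.1, -0.0], "twist": 0.002, "grip": 0}, {"offset": [14.2, 0.1, -0.0], "twist": 0.003, "grip": 0}]
[{"offset": [4.9, -0.0, -0.0], "twist": 0.002, "grip": 0}, {"offset": [9.9, 0.0, -0.0], "twist": 0.004, "grip": 0}, {"offset": [14.9, 0.0, -0.0], "twist": 0.007, "grip": 0}, {"offset": [19.9, 0.1, -0.0], "twist": 0.011, "grip": 0}, {"offset": [24.9, 0.1, -0.0], "twist": 0.015, "grip": 0}]
```

{"fn": "play_rows", "kwargs": {
  "increments": [
    {"offset":[1.2,0.1,-0.5],"twist":0,"grip":0},
    {"offset":[3.2,0.1,-1],"twist":0,"grip":0},
    {"offset":[6.2,0.1,-1],"twist":0,"grip":0},
    {"offset":[10.2,0.1,-1],"twist":0,"grip":0},
    {"offset":[14.2,0.1,-1],"twist":0,"grip":0}
  ]
}}

```text
time: 5.53
tool_pos: [0.662, -0.1336, 0.3306]
tool_rot: [-0.001, 0.789, 0.614, -0.0]
contact_force: [0.9, -0.1, -1.2]
gripper_width: 0.344
```

{"fn": "play_rows", "kwargs": {
  "increments": [
    {"offset":[4.9,0,0],"twist":0,"grip":0},
    {"offset":[9.9,0,0],"twist":0,"grip":0},
    {"offset":[14.9,0,0],"twist":0.003,"grip":0},
    {"offset":[19.9,0,0],"twist":0.005,"grip":0},
    {"offset":[24.9,0,0],"twist":0.005,"grip":0}
  ]
}}

```text
time: 5.95
tool_pos: [0.6683, -0.1093, 0.3312]
tool_rot: [-0.0, 0.791, 0.612, -0.0]
contact_force: [-0.4, 0.7, -0.9]
gripper_width: 0.346
```

```bash
python3 - <<'E'
from rows import *
c=[0.6584742262403865,-0.14785121847710161,0.33023746,1.32178192269641]
for r in [[14.2,.1,-1,0],[24.9,0,0,.005]]: c=apply(c,r)
c=[float(v) for v in c];m=meas();s=manip.state();f=s["contact_force"];h=c[3]
print(c,m);print("f along,left",f[0]*np.cos(h)+f[1]*np.sin(h),-f[0]*np.sin(h)+f[1]*np.cos(h),f[2],s["ft_torque"])
json.dump(c,open("cmd.json","w"));json.dump({"x":0,"y":0,"dh":0,"z":c[2]},open("off.json","w"))
print(sof(m[:2]), (np.array(m[:2])-at(sof(m[:2])))*1000)
E
python3 plan.py .081 .085 .089 .093 .097
```

```text
[0.6682072931500409, -0.1099818719217121, 0.33123746, 1.3167819226964101] [np.float64(0.6683183283179654), np.float64(-0.10929811006303067), np.float64(0.33117927051090656), np.float64(1.3169057970892062)]
f along,left 0.5948986361148382 0.5530180939764755 -0.8673277544047792 [ 0.00075804  0.0082402  -0.02570257]
0.0775 [-0.21205303  0.22644011]
[{"offset": [4.1, 0.3, -0.0], "twist": 0.016, "grip": 0}, {"offset": [8.1, 0.3, -0.0], "twist": 0.016, "grip": 0}, {"offset": [12.1, 0.4, -0.0], "twist": 0.013, "grip": 0}, {"offset": [16.1, 0.4, -0.0], "twist": 0.006, "grip": 0}, {"offset": [20.2, 0.4, -0.0], "twist": -0.007, "grip": 0}]
```

{"fn": "play_rows", "kwargs": {
  "increments": [
    {"offset":[4.1,0.2,0],"twist":0.004,"grip":0},
    {"offset":[8.1,0.2,0],"twist":0.004,"grip":0},
    {"offset":[12.1,0.3,0],"twist":0.004,"grip":0},
    {"offset":[16.1,0.4,0],"twist":0,"grip":0},
    {"offset":[20.2,0.4,0],"twist":-0.007,"grip":0}
  ]
}}

```text
time: 6.37
tool_pos: [0.6738, -0.0902, 0.3312]
tool_rot: [-0.0, 0.789, 0.615, -0.0]
contact_force: [-0.9, 0.1, -0.8]
gripper_width: 0.346
```

```bash
cat > chk.py <<'E'
from rows import *
c=json.load(open("cmd.json"));m=meas();s=manip.state();f=s["contact_force"];h=m[3]
c2,sn=np.cos(h),np.sin(h);d=np.array(m[:2])-c[:2]
print("t",s["time"],"s",sof(m[:2]),"meas-cmd tool mm",[round(1000*v,2) for v in (c2*d[0]+sn*d[1],sn*d[0]-c2*d[1],c[2]-m[2])],"dtwist",round(c[3]-m[3],4))
print("F tool x,y,z",np.round([f[0]*c2+f[1]*sn,f[0]*sn-f[1]*c2,-f[2]],2),"Mz world",round(s["ft_torque"][2],3),"grip",round(s["gripper_width"],3))
E
python3 chk.py; python3 plan.py .101 .105 .109 .113 .117
```

```text
t 6.3667 s 0.0975 meas-cmd tool mm [np.float64(0.35), np.float64(0.0), np.float64(0.06)] dtwist -0.0005
F tool x,y,z [-0.17 -0.93  0.83] Mz world -0.057 grip 0.346
[{"offset": [4.0, -0.1, -0.0], "twist": -0.02, "grip": 0}, {"offset": [8.0, -0.2, -0.0], "twist": -0.048, "grip": 0}, {"offset": [12.0, -0.5, -0.0], "twist": -0.086, "grip": 0}, {"offset": [15.9, -1.0, -0.0], "twist": -0.134, "grip": 0}, {"offset": [19.8, -1.6, -0.0], "twist": -0.193, "grip": 0}]
```

{"fn": "play_rows", "kwargs": {
  "increments": [
    {"offset":[4.0,-0.1,0],"twist":-0.02,"grip":0},
    {"offset":[8.0,-0.2,0],"twist":-0.048,"grip":0},
    {"offset":[12.0,-0.5,0],"twist":-0.086,"grip":0},
    {"offset":[15.9,-1.0,0],"twist":-0.134,"grip":0},
    {"offset":[19.8,-1.6,0],"twist":-0.193,"grip":0}
  ]
}}

```text
time: 6.78
tool_pos: [0.677, -0.0706, 0.3312]
tool_rot: [-0.0, 0.725, 0.689, -0.0]
contact_force: [-0.3, -0.7, -0.6]
gripper_width: 0.345
```

```bash
python3 chk.py; python3 plan.py .120 .123 .126 .129 .132
```

```text
t 6.7833 s 0.11750000000000001 meas-cmd tool mm [np.float64(0.37), np.float64(0.04), np.float64(0.06)] dtwist -0.0039
F tool x,y,z [-0.68 -0.28  0.65] Mz world -0.018 grip 0.345
[{"offset": [3.0, -0.1, -0.0], "twist": -0.048, "grip": 0}, {"offset": [6.0, -0.3, -0.0], "twist": -0.101, "grip": 0}, {"offset": [8.9, -0.7, -0.0], "twist": -0.155, "grip": 0}, {"offset": [11.8, -1.3, -0.0], "twist": -0.212, "grip": 0}, {"offset": [14.7, -2.0, -0.0], "twist": -0.27, "grip": 0}]
```

{"fn": "play_rows", "kwargs": {
  "increments": [
    {"offset":[3.0,-0.1,0],"twist":-0.048,"grip":0},
    {"offset":[6.0,-0.3,0],"twist":-0.101,"grip":0},
    {"offset":[8.9,-0.7,0],"twist":-0.155,"grip":0},
    {"offset":[11.8,-1.3,0],"twist":-0.212,"grip":0},
    {"offset":[14.7,-2.0,0],"twist":-0.27,"grip":0}
  ]
}}

```text
time: 7.2
tool_pos: [0.6758, -0.0558, 0.3312]
tool_rot: [0.0, 0.625, 0.781, 0.0]
contact_force: [0.4, 0.3, -0.6]
gripper_width: 0.345
```

```bash
python3 chk.py; python3 plan.py .135 .138 .141 .144 .147
```

```text
t 7.2 s 0.1325 meas-cmd tool mm [np.float64(0.34), np.float64(0.1), np.float64(0.01)] dtwist -0.0042
F tool x,y,z [0.17 0.46 0.58] Mz world 0.028 grip 0.345
[{"offset": [2.9, -0.1, -0.0], "twist": -0.059, "grip": 0}, {"offset": [5.9, -0.3, -0.0], "twist": -0.119, "grip": 0}, {"offset": [8.8, -0.8, -0.0], "twist": -0.181, "grip": 0}, {"offset": [11.6, -1.4, -0.0], "twist": -0.245, "grip": 0}, {"offset": [14.4, -2.2, -0.0], "twist": -0.311, "grip": 0}]
```

{"fn": "play_rows", "kwargs": {
  "increments": [
    {"offset":[2.9,-0.1,0],"twist":-0.059,"grip":0},
    {"offset":[5.9,-0.3,0],"twist":-0.119,"grip":0},
    {"offset":[8.8,-0.8,0],"twist":-0.181,"grip":0},
    {"offset":[11.6,-1.4,0],"twist":-0.245,"grip":0},
    {"offset":[14.4,-2.2,0],"twist":-0.311,"grip":0}
  ]
}}

```text
time: 7.62
tool_pos: [0.6705, -0.0423, 0.3312]
tool_rot: [0.0, 0.497, 0.868, -0.0]
contact_force: [0.0, -0.8, -0.5]
gripper_width: 0.344
```

```bash
python3 chk.py; python3 plan.py .150 .153 .156 .159 .162
```

```text
t 7.6167 s 0.147 meas-cmd tool mm [np.float64(0.25), np.float64(0.1), np.float64(0.05)] dtwist -0.0046
F tool x,y,z [-0.73 -0.42  0.51] Mz world -0.019 grip 0.344
[{"offset": [2.9, -0.1, -0.0], "twist": -0.068, "grip": 0}, {"offset": [5.8, -0.4, -0.0], "twist": -0.136, "grip": 0}, {"offset": [8.6, -0.9, -0.0], "twist": -0.203, "grip": 0}, {"offset": [11.5, -1.5, -0.0], "twist": -0.267, "grip": 0}, {"offset": [14.2, -2.4, -0.0], "twist": -0.328, "grip": 0}]
```

Sliding freely, with forces under 1 N.

{"fn": "play_rows", "kwargs": {
  "increments": [
    {"offset":[2.9,-0.1,0],"twist":-0.068,"grip":0},
    {"offset":[5.8,-0.4,0],"twist":-0.136,"grip":0},
    {"offset":[8.6,-0.9,0],"twist":-0.203,"grip":0},
    {"offset":[11.5,-1.5,0],"twist":-0.267,"grip":0},
    {"offset":[14.2,-2.4,0],"twist":-0.328,"grip":0}
  ]
}}

```text
time: 8.03
tool_pos: [0.6612, -0.0313, 0.3312]
tool_rot: [0.0, 0.348, 0.937, -0.0]
contact_force: [-0.5, -0.3, -0.8]
gripper_width: 0.345
```

```bash
python3 chk.py; python3 plan.py .165 .168 .172 .176 .180
```

```text
t 8.0333 s 0.162 meas-cmd tool mm [np.float64(0.17), np.float64(0.08), np.float64(0.01)] dtwist -0.0045
F tool x,y,z [ 0.21 -0.54  0.83] Mz world -0.019 grip 0.345
[{"offset": [3.0, -0.0, -0.0], "twist": -0.056, "grip": 0}, {"offset": [5.9, -0.3, -0.0], "twist": -0.105, "grip": 0}, {"offset": [9.9, -0.8, -0.0], "twist": -0.16, "grip": 0}, {"offset": [13.8, -1.5, -0.0], "twist": -0.203, "grip": 0}, {"offset": [17.8, -2.3, -0.0], "twist": -0.236, "grip": 0}]
```

{"fn": "play_rows", "kwargs": {
  "increments": [
    {"offset":[3.0,0,0],"twist":-0.056,"grip":0},
    {"offset":[5.9,-0.3,0],"twist":-0.105,"grip":0},
    {"offset":[9.9,-0.8,0],"twist":-0.16,"grip":0},
    {"offset":[13.8,-1.5,0],"twist":-0.203,"grip":0},
    {"offset":[17.8,-2.3,0],"twist":-0.236,"grip":0}
  ]
}}

```text
time: 8.45
tool_pos: [0.6462, -0.0213, 0.3312]
tool_rot: [-0.0, 0.236, 0.972, -0.0]
contact_force: [-0.2, 0.1, -0.5]
gripper_width: 0.345
```

```bash
python3 chk.py; python3 plan.py .184 .188 .192 .196 .200
```

```text
t 8.45 s 0.1805 meas-cmd tool mm [np.float64(0.26), np.float64(0.17), np.float64(0.01)] dtwist -0.0034
F tool x,y,z [ 0.24 -0.02  0.5 ] Mz world 0.011 grip 0.345
[{"offset": [4.0, -0.1, -0.0], "twist": -0.024, "grip": 0}, {"offset": [8.1, -0.2, -0.0], "twist": -0.039, "grip": 0}, {"offset": [12.2, -0.3, -0.0], "twist": -0.048, "grip": 0}, {"offset": [16.2, -0.5, -0.0], "twist": -0.053, "grip": 0}, {"offset": [20.2, -0.7, -0.0], "twist": -0.055, "grip": 0}]
```

{"fn": "play_rows", "kwargs": {
  "increments": [
    {"offset":[4.0,-0.1,0],"twist":-0.024,"grip":0},
    {"offset":[8.1,-0.2,0],"twist":-0.039,"grip":0},
    {"offset":[12.2,-0.3,0],"twist":-0.048,"grip":0},
    {"offset":[16.2,-0.5,0],"twist":-0.053,"grip":0},
    {"offset":[20.2,-0.7,0],"twist":-0.055,"grip":0}
  ]
}}

```text
time: 8.87
tool_pos: [0.6278, -0.0126, 0.3312]
tool_rot: [-0.0, 0.211, 0.978, 0.0]
contact_force: [-0.3, 1.2, -1.4]
gripper_width: 0.345
```

```bash
python3 chk.py; python3 plan.py .203 .206 .209 .212 .215
```

```text
t 8.8667 s 0.2005 meas-cmd tool mm [np.float64(0.42), np.float64(0.04), np.float64(0.04)] dtwist -0.0003
F tool x,y,z [0.81 0.99 1.4 ] Mz world 0.006 grip 0.345
[{"offset": [3.0, -0.0, -0.0], "twist": -0.001, "grip": 0}, {"offset": [6.0, -0.1, -0.0], "twist": -0.001, "grip": 0}, {"offset": [9.0, -0.1, -0.0], "twist": -0.002, "grip": 0}, {"offset": [12.0, -0.1, -0.0], "twist": -0.002, "grip": 0}, {"offset": [15.0, -0.1, -0.0], "twist": -0.001, "grip": 0}]
```

{"fn": "play_rows", "kwargs": {
  "increments": [
    {"offset":[3.0,0,0],"twist":0,"grip":0},
    {"offset":[6.0,-0.1,0],"twist":0,"grip":0},
    {"offset":[9.0,-0.1,0],"twist":0,"grip":0},
    {"offset":[12.0,-0.1,0],"twist":0,"grip":0},
    {"offset":[15.0,-0.1,0],"twist":0,"grip":0}
  ]
}}

```text
time: 9.28
tool_pos: [0.6142, -0.0066, 0.3313]
tool_rot: [0.0, 0.211, 0.978, -0.0]
contact_force: [-0.4, 0.8, -0.1]
gripper_width: 0.345
```

```bash
python3 chk.py; python3 plan.py .218 .221 .224 .227 .230
```

```text
t 9.2833 s 0.2155 meas-cmd tool mm [np.float64(0.25), np.float64(0.01), np.float64(-0.06)] dtwist 0.001
F tool x,y,z [0.75 0.56 0.09] Mz world 0.037 grip 0.345
[{"offset": [2.9, 0.0, -0.0], "twist": 0.0, "grip": 0}, {"offset": [5.9, 0.0, -0.0], "twist": 0.001, "grip": 0}, {"offset": [8.9, 0.0, -0.0], "twist": 0.002, "grip": 0}, {"offset": [11.9, 0.1, -0.0], "twist": 0.003, "grip": 0}, {"offset": [14.9, 0.1, -0.0], "twist": 0.004, "grip": 0}]
```

{"fn": "play_rows", "kwargs": {
  "increments": [
    {"offset":[2.9,0,0],"twist":0,"grip":0},
    {"offset":[5.9,0,0],"twist":0,"grip":0},
    {"offset":[8.9,0,0],"twist":0.002,"grip":0},
    {"offset":[11.9,0.1,0],"twist":0.003,"grip":0},
    {"offset":[14.9,0.1,0],"twist":0.004,"grip":0}
  ]
}}

```text
time: 9.7
tool_pos: [0.6007, -0.0006, 0.3314]
tool_rot: [0.0, 0.213, 0.977, -0.0]
contact_force: [0.8, -1.8, -0.3]
gripper_width: 0.343
```

```bash
python3 chk.py; python3 plan.py .233 .236 .239 .242 .244
```

```text
t 9.7 s 0.23 meas-cmd tool mm [np.float64(0.16), np.float64(-0.09), np.float64(-0.16)] dtwist 0.0012
F tool x,y,z [-1.52 -1.29  0.3 ] Mz world -0.018 grip 0.343
[{"offset": [2.9, -0.0, -0.0], "twist": 0.002, "grip": 0}, {"offset": [5.9, -0.0, -0.0], "twist": 0.003, "grip": 0}, {"offset": [8.9, -0.0, -0.0], "twist": 0.004, "grip": 0}, {"offset": [11.9, 0.0, -0.0], "twist": 0.005, "grip": 0}, {"offset": [13.9, 0.0, -0.0], "twist": 0.006, "grip": 0}]
```

{"fn": "play_rows", "kwargs": {
  "increments": [
    {"offset":[2.9,0,0],"twist":0.002,"grip":0},
    {"offset":[5.9,0,0],"twist":0.003,"grip":0},
    {"offset":[8.9,0,0],"twist":0.004,"grip":0},
    {"offset":[11.9,0,0],"twist":0.005,"grip":0},
    {"offset":[13.9,0,0],"twist":0.006,"grip":0}
  ]
}}

```text
time: 10.12
tool_pos: [0.588, 0.0054, 0.3313]
tool_rot: [0.0, 0.216, 0.976, -0.0]
contact_force: [2.2, -2.7, 0.1]
gripper_width: 0.343
```

```bash
python3 chk.py; cp cmd.json cmd_b.json; python3 plan.py .245 .246 .247 .247 .247
```

```text
t 10.1167 s 0.2445 meas-cmd tool mm [np.float64(0.31), np.float64(0.01), np.float64(-0.02)] dtwist 0.001
F tool x,y,z [-3.15 -1.55 -0.13] Mz world 0.036 grip 0.343
[{"offset": [1.0, 0.0, -0.0], "twist": 0.0, "grip": 0}, {"offset": [2.0, 0.0, -0.0], "twist": 0.0, "grip": 0}, {"offset": [3.0, 0.0, -0.0], "twist": 0.001, "grip": 0}, {"offset": [3.0, 0.0, -0.0], "twist": 0.001, "grip": 0}, {"offset": [3.0, 0.0, -0.0], "twist": 0.001, "grip": 0}]
```

{"fn": "play_rows", "kwargs": {
  "increments": [
    {"offset":[1,0,0],"twist":0,"grip":0},
    {"offset":[2,0,0],"twist":0,"grip":0},
    {"offset":[3,0,0],"twist":0.001,"grip":0},
    {"offset":[3,0,0],"twist":0.001,"grip":0},
    {"offset":[3,0,0],"twist":0.001,"grip":0}
  ]
}}

```text
time: 10.53
tool_pos: [0.5857, 0.0064, 0.3314]
tool_rot: [0.0, 0.216, 0.976, -0.0]
contact_force: [3.2, -2.7, 0.3]
gripper_width: 0.339
```

```bash
python3 chk.py; python3 -c "
from h import *
im=manip.grab_frame('wrist');cv2.imwrite('pics/w3.png',im);a=cv2.resize(im[110:350,130:430],None,fx=2,fy=2,interpolation=cv2.INTER_CUBIC)
cv2.imwrite('pics/v6.png',a)"
```

```text
t 10.5333 s 0.247 meas-cmd tool mm [np.float64(-0.17), np.float64(0.01), np.float64(-0.17)] dtwist 0.001
F tool x,y,z [-4.01 -1.09 -0.34] Mz world -0.021 grip 0.339
```

View pics/v6.png

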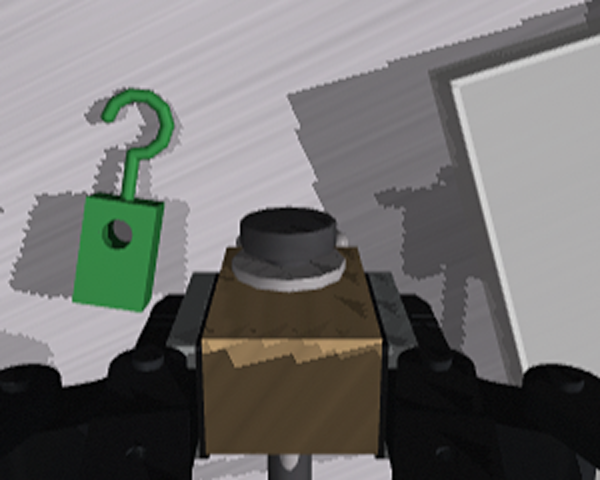

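The block is held squarely. The washer lies right ahead of its front face at (290,270), and the catch's light strip shows just behind it at (290,465). I keep pressing in small steps.

{"fn": "play_rows", "kwargs": {
  "increments": [
    {"offset":[0.7,0,0],"twist":0,"grip":0},
    {"offset":[1.4,0,0],"twist":0,"grip":0},
    {"offset":[2,0,0],"twist":0,"grip":0},
    {"offset":[2,0,0],"twist":0,"grip":0},
    {"offset":[2,0,0],"twist":0,"grip":0}
  ]
}}

```text
time: 11.0
tool_pos: [0.584, 0.0071, 0.3316]
tool_rot: [0.001, 0.216, 0.976, -0.0]
contact_force: [3.4, -3.8, 0.4]
gripper_width: 0.344
```

{"fn": "play_rows", "kwargs": {
  "increments": [
    {"offset":[0.5,0,0],"twist":0,"grip":0},
    {"offset":[1,0,0],"twist":0,"grip":0},
    {"offset":[1,0,0],"twist":0,"grip":0},
    {"offset":[1,0,0],"twist":0,"grip":0},
    {"offset":[1,0,0],"twist":0,"grip":0}
  ]
}}

```text
time: 11.42
tool_pos: [0.5832, 0.0075, 0.3317]
tool_rot: [0.001, 0.216, 0.976, -0.0]
contact_force: [5.1, -3.9, -0.3]
gripper_width: 0.345
```

{"fn": "play_rows", "kwargs": {
  "increments": [
    {"offset":[0.5,0,0],"twist":0,"grip":0},
    {"offset":[1,0,0],"twist":0,"grip":0},
    {"offset":[1,0,0],"twist":0,"grip":0},
    {"offset":[1,0,0],"twist":0,"grip":0},
    {"offset":[1,0,0],"twist":0,"grip":0}
  ]
}}

```text
time: 11.83
tool_pos: [0.5825, 0.0077, 0.3318]
tool_rot: [0.002, 0.216, 0.976, -0.0]
contact_force: [6.2, -4.3, -0.1]
gripper_width: 0.343
```

```bash
python3 -c "
from h import *
im=manip.grab_frame('wrist');cv2.imwrite('pics/w4.png',im);o=cv2.imread('pics/w3.png')
f=lambda a:cv2.resize(a[195:355,215:335],None,fx=3.3,fy=3.3,interpolation=cv2.INTER_CUBIC)
cv2.imwrite('pics/v7.png',np.hstack([f(o),f(im)]))"; python3 chk.py
```

```text
t 11.8833 s 0.2505 meas-cmd tool mm [np.float64(3.29), np.float64(-0.17), np.float64(-0.59)] dtwist 0.0011
F tool x,y,z [-7.17 -1.98  1.01] Mz world 0.056 grip 0.347
```

View pics/v7.png

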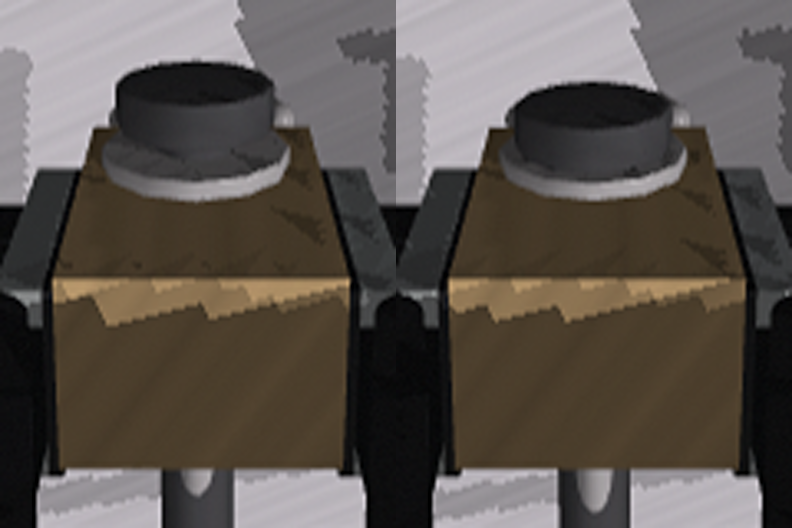

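Washer and block have stayed in contact, and the gap between washer and cap has shrunk by about 3.5 mm. Now I back off gently to test whether the catch holds the block.

{"fn": "play_rows", "kwargs": {
  "increments": [
    {"offset":[-1,0,0],"twist":0,"grip":0},
    {"offset":[-2,0,0],"twist":0,"grip":0},
    {"offset":[-2,0,0],"twist":0,"grip":0},
    {"offset":[-2,0,0],"twist":0,"grip":0},
    {"offset":[-2,0,0],"twist":0,"grip":0}
  ]
}}

```text
time: 12.3
tool_pos: [0.5841, 0.0071, 0.3316]
tool_rot: [0.001, 0.216, 0.976, -0.0]
contact_force: [3.8, -3.9, -0.5]
gripper_width: 0.345
```

{"fn": "play_rows", "kwargs": {
  "increments": [
    {"offset":[-1,0,0],"twist":0,"grip":0},
    {"offset":[-2,0,0],"twist":0,"grip":0},
    {"offset":[-2,0,0],"twist":0,"grip":0},
    {"offset":[-2,0,0],"twist":0,"grip":0},
    {"offset":[-2,0,0],"twist":0,"grip":0}
  ]
}}

```text
time: 12.72
tool_pos: [0.5855, 0.0065, 0.3312]
tool_rot: [0.0, 0.216, 0.976, -0.0]
contact_force: [3.3, -4.1, 0.2]
gripper_width: 0.344
```

```bash
python3 chk.py
```

```text
t 12.7167 s 0.247 meas-cmd tool mm [np.float64(0.0), np.float64(0.04), np.float64(0.03)] dtwist 0.001
F tool x,y,z [-4.72 -2.36 -0.16] Mz world 0.011 grip 0.344
```

{"fn": "play_rows", "kwargs": {
  "increments": [
    {"offset":[-0.7,0,0],"twist":0,"grip":0},
    {"offset":[-1.4,0,0],"twist":0,"grip":0},
    {"offset":[-1.4,0,0],"twist":0,"grip":0},
    {"offset":[-1.4,0,0],"twist":0,"grip":0},
    {"offset":[-1.4,0,0],"twist":0,"grip":0}
  ]
}}

```text
time: 13.13
tool_pos: [0.5867, 0.006, 0.3311]
tool_rot: [-0.0, 0.216, 0.976, 0.0]
contact_force: [1.9, -2.3, -0.9]
gripper_width: 0.344
```

{"fn": "play_rows", "kwargs": {
  "increments": [
    {"offset":[-0.7,0,0],"twist":0,"grip":0},
    {"offset":[-1.4,0,0],"twist":0,"grip":0},
    {"offset":[-1.4,0,0],"twist":0,"grip":0},
    {"offset":[-1.4,0,0],"twist":0,"grip":0},
    {"offset":[-1.4,0,0],"twist":0,"grip":0}
  ]
}}

```text
time: 13.55
tool_pos: [0.5878, 0.0056, 0.3309]
tool_rot: [-0.001, 0.216, 0.976, 0.0]
contact_force: [-0.8, -0.8, -0.3]
gripper_width: 0.341
```

```bash
python3 chk.py
```

```text
t 13.55 s 0.2445 meas-cmd tool mm [np.float64(-2.4), np.float64(0.18), np.float64(0.38)] dtwist 0.0009
F tool x,y,z [ 0.39 -1.03  0.26] Mz world -0.011 grip 0.341
```

The force flipped from about −3 N to +0.4 N over 1.2 mm, which is more than the washer spring alone explains, so the catch is taking the load. I lower the block slightly and let go.

{"fn": "play_rows", "kwargs": {
  "increments": [
    {"offset":[0.3,0,0.7],"twist":0,"grip":0},
    {"offset":[0.3,0,1.2],"twist":0,"grip":0},
    {"offset":[0.3,0,1.2],"twist":0,"grip":0.4},
    {"offset":[0.3,0,1.2],"twist":0,"grip":0.55},
    {"offset":[0.3,0,1.2],"twist":0,"grip":0.75}
  ]
}}

```text
time: 13.97
tool_pos: [0.5878, 0.0054, 0.33]
tool_rot: [0.0, 0.216, 0.976, -0.0]
contact_force: [0.7, 0.3, 0.1]
gripper_width: 0.67
```

{"fn": "play_rows", "kwargs": {
  "increments": [
    {"offset":[0,0,0],"twist":0,"grip":0.75},
    {"offset":[0,0,-5],"twist":0,"grip":0.75},
    {"offset":[0,0,-20],"twist":0,"grip":0.75},
    {"offset":[0,0,-45],"twist":0,"grip":0.75},
    {"offset":[0,0,-70],"twist":0,"grip":0.75}
  ]
}}

```text
time: 14.38
tool_pos: [0.5875, 0.0055, 0.4]
tool_rot: [-0.001, 0.216, 0.976, -0.0]
contact_force: [1.0, 0.8, 0.9]
gripper_width: 0.751
```

{"fn": "play_rows", "kwargs": {
  "increments": [
    {"offset":[-20,0,-20],"twist":0,"grip":0.75},
    {"offset":[-40,0,-40],"twist":0,"grip":0.75},
    {"offset":[-60,0,-50],"twist":0,"grip":0.75},
    {"offset":[-70,0,-50],"twist":0,"grip":0.75},
    {"offset":[-70,0,-50],"twist":0,"grip":0.75}
  ]
}}

```text
time: 14.8
tool_pos: [0.6523, -0.0249, 0.4504]
tool_rot: [0.001, 0.217, 0.976, -0.0]
contact_force: [-0.2, 0.7, -0.1]
gripper_width: 0.749
```

```bash
python3 -c "
from h import *
c=manip.get_calibration('wrist');T=np.array(c['T'])
im=manip.grab_frame('wrist');cv2.imwrite('pics/w5.png',im);s=manip.grab_frame('scene');cv2.imwrite('pics/s5.png',s)
u,v=proj('wrist',[[.585,.006,.17]])[0].astype(int);print(u,v)
a=cv2.resize(im[max(0,v-60):v+60,max(0,u-70):u+70],(560,480),interpolation=cv2.INTER_CUBIC)
q=proj('scene',[[.585,.006,.17]])[0].astype(int)
b=cv2.resize(s[q[1]-45:q[1]+45,q[0]-22:q[0]+23],(240,480),interpolation=cv2.INTER_CUBIC)
cv2.imwrite('pics/v8.png',np.hstack([a,b]));print(manip.state()['contact_force'],manip.state()['tool_pos'])"
```

```text
274 105
[-0.05723199 -0.3869319   0.4838798 ] [ 0.65088825 -0.02396142  0.44825135]
```

View pics/v8.png

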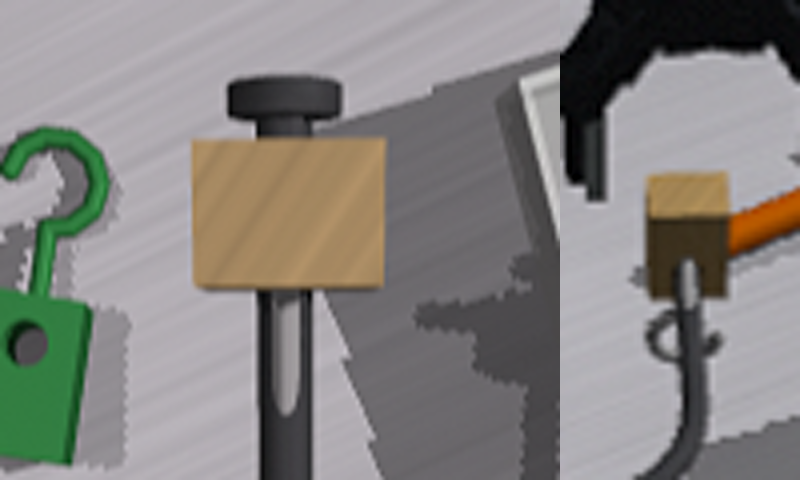

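The block sits just in front of the end cap at crop (290,140–290), with the catch's strip exposed behind it at (287,290–415). I check its position along the bar with numbers.

```bash
python3 -c "
from path import *
for n,u,v,z in [('rear top',276.5,117.2,.1955),('front top',276.5,79.7,.1955),('catch start',275.7,148.9,.170),('cap inner top',275,75,.175),('cap outer top',275,65,.175)]:
    p=ray('wrist',u,v,z);print(n,p.round(4),'s',sof(p[:2]),'off',((p[:2]-at(sof(p[:2])))*1000).round(1))
c=manip.get_calibration('wrist');print(np.array(c['T'])[:3,3],sof(np.array(c['T'])[:2,3]))
import cv2
im=cv2.imread('pics/w5.png');u,v=274,105
cv2.imwrite('pics/v9.png',cv2.resize(im[v-55:v+65,u-50:u+50],None,fx=5,fy=5,interpolation=cv2.INTER_LANCZOS4))"
```

```text
rear top [0.5923 0.0039 0.1955] s 0.24 off [0.4 0.3]
front top [0.5721 0.0132 0.1955] s 0.262 off [0.3 0.4]
catch start [ 0.6122 -0.0059  0.17  ] s 0.2175 off [ 0.  -0.2]
cap inner top [0.5674 0.0144 0.175 ] s 0.2665 off [-0.4 -0.3]
cap outer top [0.5618 0.017  0.175 ] s 0.273 off [-0.1 -0.5]
[0.59033067 0.00412665 0.41860005] 0.2415
```

```bash
python3 -c "
from path import *
X=np.load('X.npy');c=manip.get_calibration('wrist')
def pose(p,q): A=np.eye(4);A[:3,:3]=R.from_quat([q[1],q[2],q[3],q[0]]).as_matrix();A[:3,3]=p;return A
def un(T,u,v,z):
    d=T[:3,:3]@np.array([(u-c['cx'])/c['fx'],(v-c['cy'])/c['fy'],1]);return (T[:3,3]+d*(z-T[2,3])/d[2])
for nm,p,q in [('w3',[.5857,.0064,.3314],[0,.216,.976,0]),('w4',[.5825,.0077,.3318],[.002,.216,.976,0])]:
    A=pose(p,q);T=A@X
    for e,v in [('front',195+278/3.3),('rear',195+468/3.3)]:
        P=un(T,276,v,.196);print(nm,e,'s',sof(P[:2]),'tool mm',(np.linalg.inv(A)@np.r_[P,1])[:3].round(4)*1000)
"

```

```text
w3 front s 0.258 tool mm [ 11.4  -0.3 135.4]
w3 rear s 0.23550000000000001 tool mm [-11.   -0.3 135.4]
w4 front s 0.261 tool mm [ 11.2  -0.3 135.8]
w4 rear s 0.23850000000000002 tool mm [-11.4  -0.3 135.8]
```

View pics/v9.png

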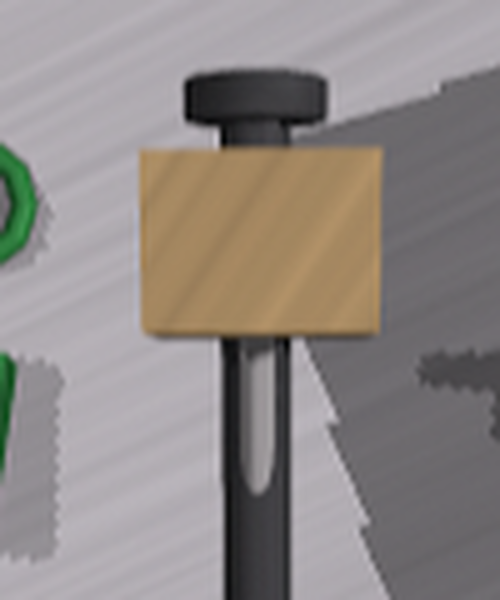

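```bash
python3 -c "
from path import *
T=np.array(manip.get_calibration('wrist')['T']);a=manip.state()['tool_pos']
im=manip.grab_frame('wrist');cv2.imwrite('pics/w6.png',im);print(manip.state()['tool_pos']-a, a)
g=im[:,:,::-1].astype(int)
# column profile along the bar through centre u
u=276
for v in range(58,160): print(v,g[v,u].tolist(),g[v,u-14].tolist(),end=' | ' if v%3 else '\n')
"

```

```text
[-0.00028408  0.00019035 -0.00016087] [ 0.65088825 -0.02396142  0.44825135]
58 [171, 166, 172] [177, 172, 179] | 59 [172, 167, 174] [176, 172, 178] | 60 [172, 168, 175] [174, 170, 175]
61 [173, 169, 175] [174, 170, 175] | 62 [175, 171, 175] [176, 171, 177] | 63 [173, 168, 174] [175, 170, 176]
64 [174, 170, 175] [174, 169, 175] | 65 [177, 172, 178] [172, 168, 174] | 66 [179, 174, 180] [173, 169, 175]
67 [170, 165, 171] [174, 170, 175] | 68 [120, 117, 121] [181, 177, 182] | 69 [53, 53, 55] [140, 137, 141]
70 [58, 59, 61] [39, 37, 39] | 71 [60, 61, 63] [24, 24, 25] | 72 [59, 59, 61] [28, 28, 29]
73 [60, 59, 62] [27, 27, 28] | 74 [62, 60, 63] [28, 28, 29] | 75 [62, 61, 64] [29, 28, 29]
76 [60, 60, 64] [29, 28, 29] | 77 [43, 42, 45] [26, 26, 27] | 78 [33, 32, 35] [27, 26, 27]
79 [57, 55, 59] [137, 133, 137] | 80 [63, 61, 64] [186, 181, 187] | 81 [62, 60, 65] [176, 172, 178]
82 [61, 59, 63] [172, 168, 174] | 83 [58, 58, 63] [173, 170, 178] | 84 [126, 107, 87] [170, 157, 151]
85 [167, 139, 101] [165, 138, 101] | 86 [164, 135, 95] [166, 136, 96] | 87 [161, 132, 94] [167, 136, 97]
88 [159, 13
[... 1871 characters left out ...]
, 175, 181] | 141 [153, 148, 151] [180, 175, 181]
142 [153, 148, 151] [178, 173, 180] | 143 [153, 148, 150] [177, 172, 178] | 144 [152, 148, 150] [176, 172, 177]
145 [153, 148, 151] [177, 173, 178] | 146 [154, 148, 151] [181, 176, 183] | 147 [154, 148, 151] [184, 179, 185]
148 [153, 148, 151] [183, 179, 185] | 149 [154, 149, 152] [183, 178, 185] | 150 [155, 150, 153] [181, 177, 183]
151 [158, 153, 155] [177, 173, 178] | 152 [139, 135, 137] [176, 171, 177] | 153 [88, 85, 88] [175, 170, 176]
154 [60, 57, 61] [174, 170, 176] | 155 [62, 59, 63] [177, 171, 178] | 156 [62, 59, 63] [179, 175, 180]
157 [62, 59, 63] [178, 174, 180] | 158 [62, 60, 64] [178, 174, 180] | 159 [62, 59, 63] [181, 177, 183]
```

```bash
python3 -c "
from path import *
f=lambda n,v,z:print(n,v,z,'s',round(float((ray('wrist',276,v,z)[:2]-at(.2))@(at(.26)-at(.2))/.06*1000+200),2))
f('rear top',121.3,.1955);f('front top',83.8,.1955);f('catch low end',152.7,.170);f('catch hi',124.7,.174);f('hidden-below-rear',121.3,.174);f('cap inner edge top',78.3,.175);f('cap outer',68.3,.175);f('cap outer axis',68.3,.165)
"

```

```text
rear top 121.3 0.1955 s 237.29
front top 83.8 0.1955 s 259.52
catch low end 152.7 0.17 s 214.99
catch hi 124.7 0.174 s 234.6
hidden-below-rear 121.3 0.174 s 236.88
cap inner edge top 78.3 0.175 s 264.63
cap outer 68.3 0.175 s 270.83
cap outer axis 68.3 0.165 s 272.04
```

Positions disagree by about 2 mm: cap to block suggests home, catch to block is marginal. A tug test settles it, so I re-grip, pull gently, and press again if the block moves.

{"fn": "play_rows", "kwargs": {
  "increments": [
    {"offset":[20,0,0],"twist":0,"grip":0.75},
    {"offset":[45,0,0],"twist":0,"grip":0.75},
    {"offset":[65,0,10],"twist":0,"grip":0.75},
    {"offset":[72.5,0,30],"twist":0,"grip":0.75},
    {"offset":[72.5,0,50],"twist":0,"grip":0.75}
  ]
}}

```text
time: 15.37
tool_pos: [0.5833, 0.0079, 0.3995]
tool_rot: [0.0, 0.215, 0.977, 0.0]
contact_force: [-0.3, -0.1, -0.3]
gripper_width: 0.751
```

{"fn": "play_rows", "kwargs": {
  "increments": [
    {"offset":[0,0,20],"twist":0,"grip":0.75},
    {"offset":[0,0,40],"twist":0,"grip":0.75},
    {"offset":[0,0,55],"twist":0,"grip":0.75},
    {"offset":[0,0,64],"twist":0,"grip":0.75},
    {"offset":[0,0,67],"twist":0,"grip":0.75}
  ]
}}

```text
time: 15.78
tool_pos: [0.584, 0.007, 0.33]
tool_rot: [-0.003, 0.216, 0.976, -0.0]
contact_force: [-0.0, -0.3, -0.4]
gripper_width: 0.759
```

```bash
python3 chk.py; python3 -c "
from path import *
im=manip.grab_frame('wrist');cv2.imwrite('pics/w7.png',im)
f=lambda a:cv2.resize(a[195:355,215:335],None,fx=3.3,fy=3.3,interpolation=cv2.INTER_CUBIC)
cv2.imwrite('pics/v10.png',np.hstack([f(cv2.imread('pics/w3.png')),f(im)]))"
```

```text
t 15.7833 s 0.2485 meas-cmd tool mm [np.float64(1.54), np.float64(-0.15), np.float64(1.28)] dtwist 0.0005
F tool x,y,z [-0.11 -0.25  0.42] Mz world 0.055 grip 0.759
```

View pics/v10.png

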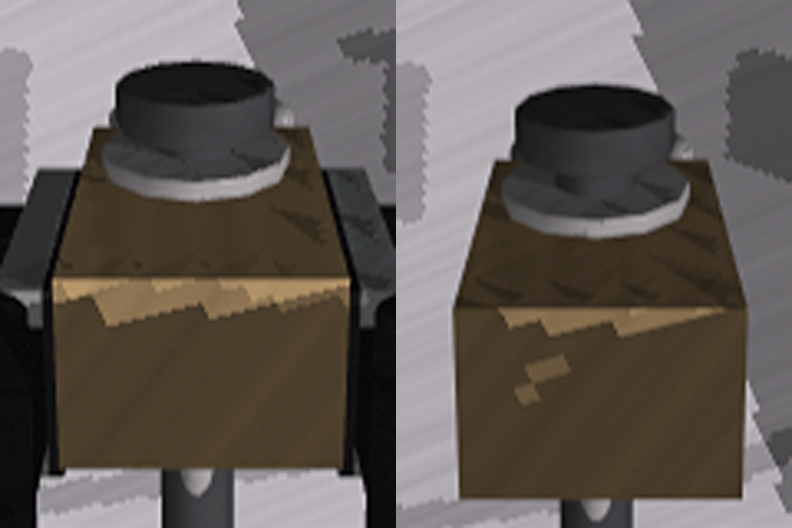

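```bash
python3 -c "
from path import *
X=np.load('X.npy');c=manip.get_calibration('wrist')
def pose(p,q): A=np.eye(4);A[:3,:3]=R.from_quat([q[1],q[2],q[3],q[0]]).as_matrix();A[:3,3]=p;return A
for n,p,q in [('w3',[.5857,.0064,.3314],[0,.216,.976,0]),('w4',[.5825,.0077,.3318],[.002,.216,.976,0]),('w7',[.584,.007,.330],[-.003,.216,.976,0])]:
    im=cv2.imread('pics/%s.png'%n);T=pose(p,q)@X
    print(n,'gray@276:',' '.join(f'{v}:{int(im[v,270:278].mean())}' for v in range(208,275)))
    def s(v,z):
        d=T[:3,:3]@np.array([(274-c['cx'])/c['fx'],(v-c['cy'])/c['fy'],1]);P=T[:3,3]+d*(z-T[2,3])/d[2]
        return float((P[:2]-at(.2))@(at(.26)-at(.2))/.06*1000+200)
    print('s(v) z=.175: v230 %.1f v240 %.1f v250 %.1f; z=.177: v250 %.1f v260 %.1f v270 %.1f'%(s(230,.175),s(240,.175),s(250,.175),s(250,.177),s(260,.177),s(270,.177)))
"

```

```text
w3 gray@276: 208:189 209:189 210:188 211:188 212:184 213:131 214:13 215:21 216:23 217:23 218:23 219:23 220:24 221:24 222:24 223:22 224:24 225:23 226:28 227:50 228:63 229:61 230:61 231:61 232:60 233:60 234:60 235:61 236:62 237:63 238:64 239:63 240:61 241:62 242:63 243:61 244:61 245:61 246:60 247:59 248:58 249:70 250:127 251:158 252:155 253:157 254:159 255:127 256:62 257:52 258:54 259:54 260:55 261:54 262:54 263:55 264:54 265:54 266:54 267:54 268:54 269:54 270:55 271:54 272:53 273:52 274:51
s(v) z=.175: v230 267.9 v240 263.8 v250 259.6; z=.177: v250 260.4 v260 256.2 v270 252.0
w4 gray@276: 208:187 209:187 210:188 211:188 212:188 213:186 214:185 215:185 216:185 217:185 218:188 219:145 220:35 221:20 222:22 223:23 224:23 225:24 226:24 227:24 228:24 229:23 230:23 231:25 232:23 233:26 234:48 235:61 236:60 237:60 238:60 239:59 240:59 241:60 242:61 243:61 244:62 245:62 246:61 247:60 248:58 249:55 250:111 251:150 252:153 253:155 254:153 255:114 256:48 257:53 258:54 259:54 260:53 261:54 262:54 263:53 264:54 265:54 266:53 267:54 268:53 269:53 270:54 271:54 272:54 273:53 274:52
s(v) z=.175: v230 270.6 v240 266.5 v250 262.3; z=.177: v250 263.1 v260 258.9 v270 254.6
w7 gray@276: 208:177 209:178 210:179 211:179 212:180 213:180 214:180 215:178 216:177 217:177 218:178 219:174 220:124 221:22 222:19 223:21 224:21 225:21 226:22 227:22 228:22 229:22 230:21 231:23 232:22 233:21 234:32 235:50 236:58 237:57 238:56 239:56 240:56 241:55 242:56 243:57 244:58 245:59 246:59 247:58 248:56 249:56 250:57 251:57 252:57 253:57 254:58 255:58 256:57 257:58 258:56 259:53 260:50 261:93 262:133 263:145 264:145 265:143 266:115 267:64 268:45 269:47 270:47 271:46 272:46 273:46 274:46
s(v) z=.175: v230 271.0 v240 267.0 v250 262.8; z=.177: v250 263.6 v260 259.5 v270 255.3
```

Between these pictures the washer–cap spacing went from 21.6 px (full press) to 31.9 px, i.e. 4.3 mm. The front-to-cap gap is now about 6.4 mm, which fits the 7 mm of the latched state rather than the 9 mm of unlatched. I confirm with a light tug.

{"fn": "play_rows", "kwargs": {
  "increments": [
    {"offset":[-1,0,0.5],"twist":0,"grip":0.5},
    {"offset":[-1,0,0.5],"twist":0,"grip":0.2},
    {"offset":[-1,0,0.5],"twist":0,"grip":0},
    {"offset":[-1,0,0.5],"twist":0,"grip":0},
    {"offset":[-1,0,0.5],"twist":0,"grip":0}
  ]
}}

```text
time: 16.25
tool_pos: [0.5867, 0.006, 0.3334]
tool_rot: [0.001, 0.216, 0.976, -0.0]
contact_force: [0.8, -0.7, -0.4]
gripper_width: 0.348
```

```bash
python3 chk.py
```

```text
t 16.25 s 0.2455 meas-cmd tool mm [np.float64(-1.29), np.float64(0.04), np.float64(-2.16)] dtwist 0.0011
F tool x,y,z [-1.   -0.35  0.39] Mz world -0.047 grip 0.348
```

{"fn": "play_rows", "kwargs": {
  "increments": [
    {"offset":[-0.7,0,0],"twist":0,"grip":0},
    {"offset":[-1.4,0,0],"twist":0,"grip":0},
    {"offset":[-1.4,0,0],"twist":0,"grip":0},
    {"offset":[-1.4,0,0],"twist":0,"grip":0},
    {"offset":[-1.4,0,0],"twist":0,"grip":0}
  ]
}}

```text
time: 16.67
tool_pos: [0.5875, 0.0057, 0.3324]
tool_rot: [-0.0, 0.216, 0.976, 0.0]
contact_force: [-2.6, 2.6, 1.0]
gripper_width: 0.344
```

```bash
python3 chk.py
```

```text
t 16.6667 s 0.245 meas-cmd tool mm [np.float64(-2.17), np.float64(0.18), np.float64(-1.19)] dtwist 0.0008
F tool x,y,z [ 3.51  1.28 -0.99] Mz world 0.036 grip 0.344
```

The tug met resistance: +3.5 N with the block held, so the catch is engaged. I relax the pull, open and retreat.

{"fn": "play_rows", "kwargs": {
  "increments": [
    {"offset":[0.7,0,0],"twist":0,"grip":0},
    {"offset":[0.7,0,0.8],"twist":0,"grip":0},
    {"offset":[0.7,0,0.8],"twist":0,"grip":0.4},
    {"offset":[0.7,0,0.8],"twist":0,"grip":0.55},
    {"offset":[0.7,0,0.8],"twist":0,"grip":0.8}
  ]
}}

```text
time: 17.08
tool_pos: [0.5871, 0.0056, 0.3317]
tool_rot: [0.0, 0.216, 0.976, -0.0]
contact_force: [0.6, 0.8, -1.0]
gripper_width: 0.671
```

{"fn": "play_rows", "kwargs": {
  "increments": [
    {"offset":[0,0,0],"twist":0,"grip":0.8},
    {"offset":[0,0,-5],"twist":0,"grip":0.8},
    {"offset":[0,0,-20],"twist":0,"grip":0.8},
    {"offset":[0,0,-45],"twist":0,"grip":0.8},
    {"offset":[0,0,-75],"twist":0,"grip":0.8}
  ]
}}

```text
time: 17.5
tool_pos: [0.5865, 0.0058, 0.4055]
tool_rot: [-0.002, 0.216, 0.976, -0.0]
contact_force: [0.6, -0.6, -0.5]
gripper_width: 0.798
```

{"fn": "play_rows", "kwargs": {
  "increments": [
    {"offset":[-10,0,-20],"twist":0,"grip":0.8},
    {"offset":[-25,0,-30],"twist":0,"grip":0.8},
    {"offset":[-30,0,-30],"twist":0,"grip":0.8},
    {"offset":[-30,0,-30],"twist":0,"grip":0.8},
    {"offset":[-30,0,-30],"twist":0,"grip":0.8}
  ]
}}

```text
time: 17.92
tool_pos: [0.614, -0.0068, 0.4352]
tool_rot: [-0.001, 0.216, 0.976, -0.0]
contact_force: [0.2, -0.1, -0.1]
gripper_width: 0.8
```

```bash
python3 -c "
from h import *
im=manip.grab_frame('wrist');s=manip.grab_frame('scene')
cv2.imwrite('pics/v11.png',np.hstack([cv2.resize(im[60:270,180:390],(400,400)),cv2.resize(s[150:300,130:330],(400,400))]));print(manip.state()['contact_force'],manip.state()['time'])"
```

```text
[-0.3497877  -0.82928973 -0.3703649 ] 18.0167
```

View pics/v11.png

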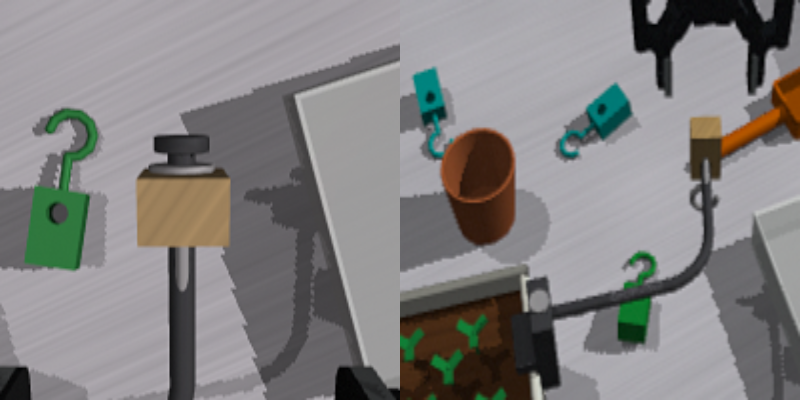

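The hanger stands against the washer at the far end (180,210), with the catch visible behind it. The gripper is clear and the bystanders are unmoved, so I hand the job in.

```bash
python3 -c "
from plant import manip
print(manip.job_done())"
```

```text
the job is handed in; nothing more can be done
None
```

The wooden hanger is at the far end of the bar, pressed home with the catch up behind it. I handed the job in at about 18 s. Outside forces stayed below about 2 N along the bar and round the bend. They reached about 7.5 N when I pressed against the washer.

- **Catch:** I let go once, found the pictures unclear, then gripped the hanger again and pulled it back lightly. It resisted with +3.5 N and moved about 0.9 mm for a 1.4 mm pull, so the catch is holding it.
- **Washer:** The gap from the block's front to the end cap measured about 6.4 mm. That fits the latched position (7 mm) and not an unlatched one (9 mm).
- **What disagreed:** Before the tug, one camera measure (catch to block) came out about 1.5 mm short of home, while the gap to the cap suggested home. The tug test is what decided it.
- **End state:** The last picture shows the gripper clear, the washer against the block, and nothing in view visibly moved. That view did not cover the mister, seed jar or trowel, but the arm recorded no contact near them.

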